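# Filing the fired glaze tests

## Robot

A 7-joint arm with a two-finger parallel gripper is mounted at the origin on a cart in front of the work surface, level with it; the furniture and walls round the work are solid. World frame = base frame: x ahead of the robot, y to its left, z up, the work surface at z = 0. Lengths are in m, angles in rad, forces in N, time in s.
With the tool pointing down it reaches from about 0.425 to 1.025 m from the base axis. Payload 9.4 kg.
Tool frame: the origin (TCP) lies midway between the tips of the shut fingers; the grasp point (between the pads) lies 19 mm behind it; x points along the fingers, z is the direction in which the jaws open and shut, and the axes are right-handed (so a half turn about x gives the same grasp; the last joint's range is limited). The gripper opens to 85 mm and grips with 20 to 120 N. Pads are 22 mm wide; open, the fingers measure 114 mm over their backs; the gripper's body (76 mm by 85 mm) begins 54 mm behind the grasp point. The pads swing forward as they close: fully open they stand 13 mm farther back than shut.
Start: joints at [1.067, 0.599, -0.003, 1.599, 0.002, 0.943, -0.08], TCP at [0.3, -0.66, 0.231] pointing down, gripper open.
Joint ranges: [-2.57, 2.57], [-0.35, 1.97], [-1.29, 1.29], [0.11, 2.56], [-1.05, 4.19], [0.11, 1.86], [-2.63, 2.63]. Speed limits (rad/s): [2.22, 2.22, 3.01, 3.01, 3.14, 3.14, 3.14].

## Interface

Orientations are given as a unit quaternion [w, x, y, z].
In Python, from plant import manip gives the robot as it stands.
- The arm moves only by the shell command python3 -m inch 'ROWS' [OPENING]. ROWS is text: rows parted by semicolons, each of 6 numbers parted by spaces: the shift along the tool's x, y, z in m, then the turn, a rotation vector about the tool's x, y, z in degrees. A call has 1 to 12 rows; each row shifts and turns the commanded pose from where the row before left it, along the tool's axes as they then stand; what a row does not reach is not made up. A row lasts 1/8 s, in which the tool goes at most 62.5 mm and 10.7 degrees, less where a joint would pass 70% of its speed; a pose out of reach is approached as far as the arm can. A call with a gripper value outside its range is refused whole. OPENING is the opening in per cent of the stroke, from 0 (shut) to 100 (fully open), set as the call begins (- or left out, the last holds). The fingers move at their own pace and stop on an object; the grip force is fixed at half the most. Time passes only in rows, so rows that do not move let the fingers close. It gives the time, the measured TCP pose, the force and the opening at its end, in the units of the state.
- manip.observe(): the state, without advancing time (a new reading comes with each control period).
- manip.snapshot(name): name is "scene" or "top"; returns the picture (420x560x3 uint8, blue, green, red); there is no depth.
- manip.get_calibration(name): a dict with "mtx" (3x3 intrinsics, pixels), "k1" (the pictures are not rectified: a ray, as slopes to the right and down, at radius r is drawn at 1 + k1 r^2 times it, then the intrinsics apply), "view" (4x4, takes a point from world to camera coordinates). Camera axes: x right, y down, z forward; pixel columns grow to the right and rows downward; lengths in m; the calibration is good to about 2 mm. A picture is of the moment at which its call begins. get_calibration takes no time and is no camera call.
- manip.close_job(): hands the job in, once; it reports no verdict.
The state is a dict: "clock": time; "joints": joint angles; "joint_vel": joint speeds; "tau": joint torques, N m; "tool_pos": TCP position; "tool_rot": TCP orientation; "ft_force": force on the tool from outside, world axes, zero at the start; "moment": the same for the moment, N m; "grip_width": finger opening in m.
Only numpy, scipy, OpenCV 4.12 (cv2) and the standard library are available. Lean on these libraries where they do the work, as an engineer would, in place of code of your own. Each camera call takes 0.05 s, during which the arm holds its last target.

## Task

File the fired glaze tests. Lift the wooden cap off the spindle and stand it aside upright, thread all the terracotta test rings that lie on the table onto the spindle in size order, widest at the bottom and narrowest at the top, all lying flat, and then put the cap back, fully down on the spindle. Also move every test tile from the whitish kiln setter to the wooden rack, standing each fully down in a groove of its own on a long edge and centred along the groove; do not knock over the little fluted pot.

Things in the scene. Friction and masses are not known exactly. Their poses are not given: they have to be found in the camera images.
- stand: Fixed dark board 90 x 150 x 10 mm lying on the table, a plain upright steel spindle near one end. Origin: centre of its underside; z up, y along the 150 mm side.
- spindle_foot (a point): Foot of the spindle, on its axis at the board's top (35 mm from the board's centre towards its -y end). The spindle is 16 mm thick, stands 75 mm above this point, its last 4 mm tapering to 11 mm. Axes as the board's.
- park (a point): Clear spot on the top of the stand's board, 77 mm from the spindle (+y end), where the cap can be stood meanwhile.
- cap: Turned pale wooden cap, 38 mm high, about 30 g. At the start it sits on the spindle. From its origin (centre of the underside) up: hollow sleeve 30 mm across, bore 20 mm, 12 mm deep, open below; flange 36 mm across from 12 to 16 mm; round knob 25 mm across from 16 to 38 mm to hold it by. On the spindle, the sleeve's inner end rests on the spindle's top, so its origin is 63 mm above spindle_foot. z up.
- rack: Fixed grooved block of pale wood on a foot board 70 x 132 x 10 mm; block 60 mm (x) x 124 mm (y), top 30 mm above the table. Three straight grooves along its x, 40 mm apart along y, each 12 mm wide, 20 mm deep, open at both ends. Origin: centre of the underside.
- setter: Fixed whitish fireclay kiln setter 74 (x) x 124 (y) mm: slab 9 mm thick with three pairs of fins 50 mm long along x, the pairs 40 mm apart along y (-40, 0, 40); the 12 mm gap between the fins of a pair holds a tile on edge; fins' tops 25 mm above the table. Origin: centre of the underside.
- fluted_pot: Bystander: little fluted pale pot 56 mm wide, 44 mm high, loose. Origin: centre of its underside; z up.
- rack_slot1 (a point): Centre of the floor of rack groove 1 (10 mm above the table, 20 mm below the block's top). x along the groove, y across, z up.
- rack_slot2 (a point): Centre of the floor of rack groove 2 (10 mm above the table, 20 mm below the block's top). x along the groove, y across, z up.
- rack_slot3 (a point): Centre of the floor of rack groove 3 (10 mm above the table, 20 mm below the block's top). x along the groove, y across, z up.
- ring_68: Plain terracotta test ring, outer diameter 68 mm, bore 23 mm, 15 mm high, 90 g or so, lying flat on the table. Origin: centre of its underside; z along its axis, up. May be absent.
- ring_58: Plain terracotta test ring, outer diameter 58 mm, bore 23 mm, 15 mm high, 70 g or so, lying flat on the table. Origin: centre of its underside; z along its axis, up. May be absent.
- ring_48: Plain terracotta test ring, outer diameter 48 mm, bore 23 mm, 15 mm high, 50 g or so, lying flat on the table. Origin: centre of its underside; z along its axis, up. May be absent.
- ring_38: Plain terracotta test ring, outer diameter 38 mm, bore 23 mm, 15 mm high, 30 g or so, lying flat on the table. Origin: centre of its underside; z along its axis, up. May be absent.
- tile_a: Glaze test tile 65 x 45 x 8 mm (about 60 g), standing on a long edge in the setter at the start. Origin: centre of its unglazed 65 x 45 back face; x along the 65 mm side, y along the 45 mm side (up as it stands), z out of the glazed face (so the middle of the tile is 4 mm along +z from the origin). May be absent.
- tile_b: Glaze test tile 65 x 45 x 8 mm (about 60 g), standing on a long edge in the setter at the start. Origin: centre of its unglazed 65 x 45 back face; x along the 65 mm side, y along the 45 mm side (up as it stands), z out of the glazed face (so the middle of the tile is 4 mm along +z from the origin). May be absent.
- tile_c: Glaze test tile 65 x 45 x 8 mm (about 60 g), standing on a long edge in the setter at the start. Origin: centre of its unglazed 65 x 45 back face; x along the 65 mm side, y along the 45 mm side (up as it stands), z out of the glazed face (so the middle of the tile is 4 mm along +z from the origin). May be absent.

How it is judged:
On the way, in this order (a step that is already met when the one before it is completed fails the run):
1. the cap is off the spindle and stands upright on the table or on the stand's board (horizontal distance between cap and spindle_foot above 0.05 m and height (world z) of cap below 0.03 m and angle between cap's own z axis and vertical below 0.15 rad), for 0.2 s.
2. all the rings are on the spindle, flat, widest at the bottom and narrowest at the top (horizontal distance between each of ring_68, ring_58, ring_48, ring_38 and spindle_foot below 0.007 m and angle between each of ring_68, ring_58, ring_48, ring_38's own z axis and vertical below 0.1 rad and z of ring_68 in the frame of spindle_foot between -0.004 and 0.051 m and z of ring_58 in the frame of spindle_foot between -0.004 and 0.051 m and z of ring_48 in the frame of spindle_foot between -0.004 and 0.051 m and z of ring_38 in the frame of spindle_foot between -0.004 and 0.051 m and z of each of ring_58, ring_48, ring_38 in the frame of ring_68 above 0.01 m and z of each of ring_48, ring_38 in the frame of ring_58 above 0.01 m and z of ring_38 in the frame of ring_48 above 0.01 m), for 0.2 s.
3. the cap is back, fully down on the spindle (horizontal distance between cap and spindle_foot below 0.006 m and z of cap in the frame of spindle_foot between 0.058 and 0.068 m and angle between cap's own z axis and vertical below 0.15 rad), for 0.2 s.
At the end, for the whole second after the job is handed in: Rings flat on the spindle (tilt under 0.1 rad), each narrower one above every wider; cap seated (axis within 6 mm, height within 5 mm, tilt under 0.15 rad); every tile in a rack groove on a long edge, fully down (5 mm), within 15 mm of the groove's middle; all at rest (all of step 2 and all of step 3 and ((y of tile_a in the frame of rack_slot1 between -0.009 and 0.009 m and x of tile_a in the frame of rack_slot1 between -0.015 and 0.015 m and z of tile_a in the frame of rack_slot1 between 0.017 and 0.028 m) or (y of tile_a in the frame of rack_slot2 between -0.009 and 0.009 m and x of tile_a in the frame of rack_slot2 between -0.015 and 0.015 m and z of tile_a in the frame of rack_slot2 between 0.017 and 0.028 m) or (y of tile_a in the frame of rack_slot3 between -0.009 and 0.009 m and x of tile_a in the frame of rack_slot3 between -0.015 and 0.015 m and z of tile_a in the frame of rack_slot3 between 0.017 and 0.028 m)) and angle between the z axis of each of tile_a, tile_b, tile_c and the y axis of rack, either way round below 0.4 rad and angle between the x axis of each of tile_a, tile_b, tile_c and the x axis of rack, either way round below 0.3 rad and ((y of tile_b in the frame of rack_slot1 between -0.009 and 0.009 m and x of tile_b in the frame of rack_slot1 between -0.015 and 0.015 m and z of tile_b in the frame of rack_slot1 between 0.017 and 0.028 m) or (y of tile_b in the frame of rack_slot2 between -0.009 and 0.009 m and x of tile_b in the frame of rack_slot2 between -0.015 and 0.015 m and z of tile_b in the frame of rack_slot2 between 0.017 and 0.028 m) or (y of tile_b in the frame of rack_slot3 between -0.009 and 0.009 m and x of tile_b in the frame of rack_slot3 between -0.015 and 0.015 m and z of tile_b in the frame of rack_slot3 between 0.017 and 0.028 m)) and ((y of tile_c in the frame of rack_slot1 between -0.009 and 0.009 m and x of tile_c in the frame of rack_slot1 between -0.015 and 0.015 m and z of tile_c in the frame of rack_slot1 between 0.017 and 0.028 m) or (y of tile_c in the frame of rack_slot2 between -0.009 and 0.009 m and x of tile_c in the frame of rack_slot2 between -0.015 and 0.015 m and z of tile_c in the frame of rack_slot2 between 0.017 and 0.028 m) or (y of tile_c in the frame of rack_slot3 between -0.009 and 0.009 m and x of tile_c in the frame of rack_slot3 between -0.015 and 0.015 m and z of tile_c in the frame of rack_slot3 between 0.017 and 0.028 m)) and linear speed of each of cap, ring_68, ring_58, ring_48, ring_38, tile_a, tile_b, tile_c below 0.03 m/s); the robot touches nothing.
It fails at once if the fluted pot is knocked over (angle between fluted_pot's own z axis and vertical above 0.6 rad).
Of ring_68, ring_58, ring_48, ring_38 only 2 to 4 are there at a start; the rules pass over those that are not, and their reading is None.
Of tile_a, tile_b, tile_c only 2 to 3 are there at a start; the rules pass over those that are not, and their reading is None.
At some moment in a run one of ring_68, ring_58, ring_48, ring_38 may be knocked a few centimetres aside while the robot is not near it.
It also fails if it takes over 210 s, if anything falls off the work surface, if the arm or the gripper's body presses on something with over 40 N, if the wrist force passes 120 N, or if a joint passes its speed limit or range.

## Working session

There is one attempt and no reset: what is moved stays moved. The work goes in short steps, Python scripts to look and compute and a shell command to move; the robot and the scene stay as the last step left them, time stands still between calls to the robot, and variables do not carry over. Pictures are saved under pics/ and viewed, and the job is handed in when it is done.

```bash
ls; mkdir -p pics
python3 - <<'E'
from plant import manip
import cv2
print(manip.observe())
for n in("scene","top"):
    im=manip.snapshot(n); cv2.imwrite(f"pics/{n}0.png",im)
    print(n,manip.get_calibration(n))
E
```

```text
pics
{'clock': 0.0, 'joints': array([ 1.06728351,  0.60012155, -0.00256522,  1.60013523,  0.0017742 ,
        0.94290762, -0.07980459]), 'joint_vel': array([ 0.00110716,  0.00162318, -0.00101314,  0.00054559, -0.00050176,
        0.00072438,  0.00075988]), 'tau': array([ 2.88675883e-04, -7.76450157e+01,  1.56472217e+00, -2.58000112e+01,
        1.22413505e-02,  8.99014034e-03, -1.83638798e-05]), 'tool_pos': array([ 0.2999344 , -0.65952293,  0.23041731]), 'tool_rot': array([ 0.5940768 ,  0.38301214,  0.59505001, -0.38247869]), 'ft_force': array([0.42522902, 0.02207892, 0.35290811]), 'moment': array([ 0.01728963, -0.01865996, -0.03663396]), 'grip_width': 0.08528749518437964}
scene {'mtx': array([[509.64034067,   0.        , 280.23432282],
       [  0.        , 509.64034067, 212.68640432],
       [  0.        ,   0.        ,   1.        ]]), 'k1': -0.13431657371543812, 'view': array([[-0.80958065, -0.58662925, -0.02110173,  0.49086035],
       [-0.29362755,  0.43582597, -0.85078704,  0.18487076],
       [ 0.50829325, -0.68258468, -0.52508678,  1.12045053],
       [ 0.        ,  0.        ,  0.        ,  1.        ]])}
top {'mtx': array([[508.4873436 ,   0.        , 271.38666512],
       [  0.        , 508.4873436 , 220.87574467],
       [  0.        ,   0.        ,   1.        ]]), 'k1': -0.010640252061387256, 'view': array([[-1.19851273e-02, -9.99927773e-01, -8.97520771e-04,
         9.38167680e-02],
       [-9.81267924e-01,  1.19340564e-02, -1.92278027e-01,
         5.65621455e-01],
       [ 1.92274850e-01, -1.42376828e-03, -9.81340081e-01,
         1.24395715e+00],
       [ 0.00000000e+00,  0.00000000e+00,  0.00000000e+00,
         1.00000000e+00]])}
```

View pics/scene0.png

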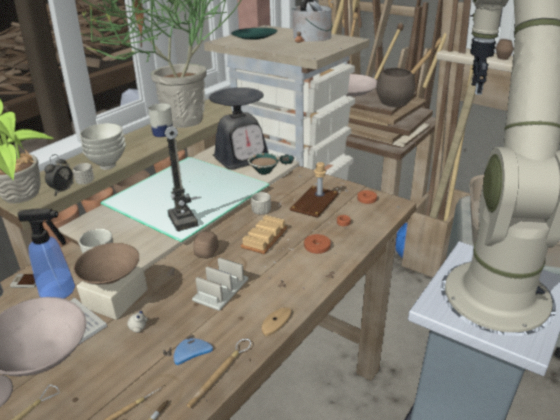

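View pics/top0.png

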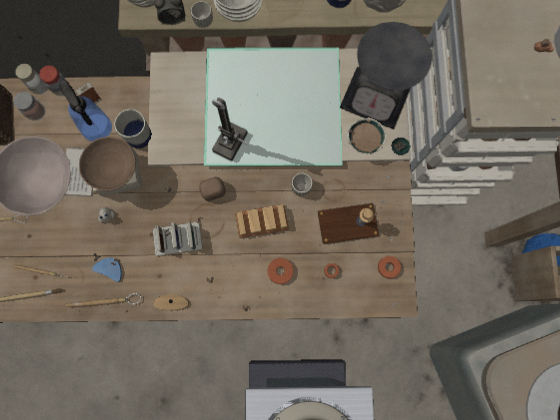

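```bash
cat > h.py <<'E'
import numpy as np, cv2
from plant import manip
C={n:manip.get_calibration(n) for n in("scene","top")}
def ray(n,u,v):
    c=C[n];K=c["mtx"];V=np.array(c["view"])
    xd=np.array([(u-K[0,2])/K[0,0],(v-K[1,2])/K[1,1]]);x=xd.copy()
    for _ in range(20): x=xd/(1+c["k1"]*(x@x))
    R=V[:3,:3]; o=-R.T@V[:3,3]; d=R.T@np.array([x[0],x[1],1]); return o,d/np.linalg.norm(d)
def onz(n,u,v,z):
    o,d=ray(n,u,v); return o+d*(z-o[2])/d[2]
def tri(p,q):
    o1,d1=ray("scene",*p);o2,d2=ray("top",*q)
    A=np.stack([d1,-d2],1);s=np.linalg.lstsq(A,o2-o1,rcond=None)[0]
    a=o1+s[0]*d1;b=o2+s[1]*d2
    return (a+b)/2,np.linalg.norm(a-b)
def proj(n,P):
    c=C[n];V=np.array(c["view"]);p=V[:3,:3]@np.array(P)+V[:3,3];x=p[:2]/p[2]
    x=x*(1+c["k1"]*(x@x));K=c["mtx"];return np.array([K[0,0]*x[0]+K[0,2],K[1,1]*x[1]+K[1,2]])
def crop(n,u0,v0,u1,v1,s,name,im=None):
    if im is None: im=manip.snapshot(n)
    c=cv2.resize(im[v0:v1,u0:u1],None,fx=s,fy=s,interpolation=cv2.INTER_CUBIC);cv2.imwrite("pics/"+name,c);return im
def redblobs(im,amin=40):
    h=cv2.cvtColor(im,cv2.COLOR_BGR2HSV)
    m=cv2.inRange(h,(0,120,80),(12,255,255))|cv2.inRange(h,(172,120,80),(180,255,255))
    return m
E
python3 - <<'E'
from h import *
a=cv2.imread("pics/scene0.png");b=cv2.imread("pics/top0.png")
crop("scene",180,140,400,320,3.6,"s0a.png",a)
crop("top",140,160,420,310,2.8,"t0a.png",b)
crop("top",140,190,300,270,5,"t0b.png",b)
crop("scene",180,200,300,320,5,"s0b.png",a)
for n,im in(("scene",a),("top",b)):
    m=redblobs(im); k,l,st,ce=cv2.connectedComponentsWithStats(m)
    for i in range(1,k):
        if st[i,4]>40: print(n,st[i],ce[i],onz(n,*ce[i],.0075).round(4))
E
```

```text
scene [291 188  44  28 450] [312.06666667 202.18666667] [ 0.5643 -0.0989  0.0075]
scene [358 191  19  12 196] [366.59693878 196.5       ] [ 0.4491 -0.2162  0.0075]
scene [337 215  13  11 115] [343.06086957 220.25217391] [ 0.4416 -0.0647  0.0075]
scene [304 235  26  18 380] [316.82105263 243.39473684] [0.4421 0.0676 0.0075]
top [ 39  65  19  17 230] [48.00434783 73.27391304] [1.0077 0.7116 0.0075]
top [378 256  23  22 337] [389.15133531 266.62908012] [ 0.4508 -0.2184  0.0075]
top [268 258  25  26 460] [280.03695652 270.52826087] [0.4442 0.066  0.0075]
top [324 264  15  14 104] [331.44230769 270.27884615] [ 0.4432 -0.0677  0.0075]
```

View pics/s0a.png

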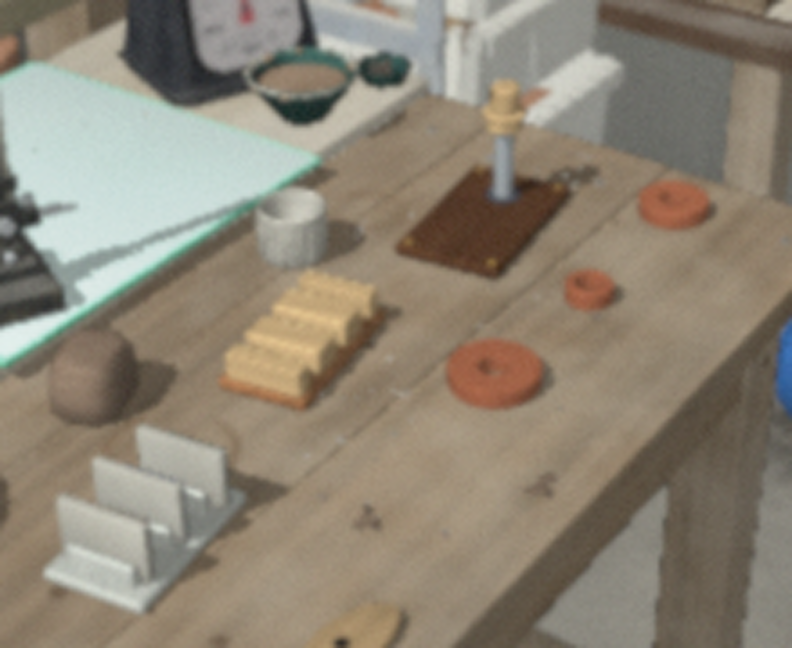

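View pics/t0a.png

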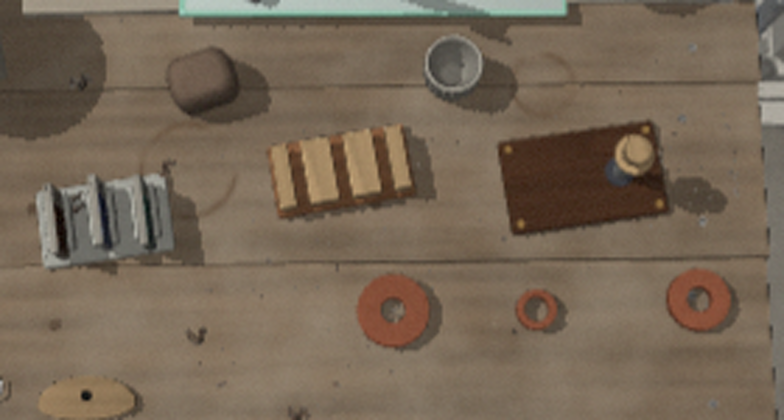

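View pics/t0b.png

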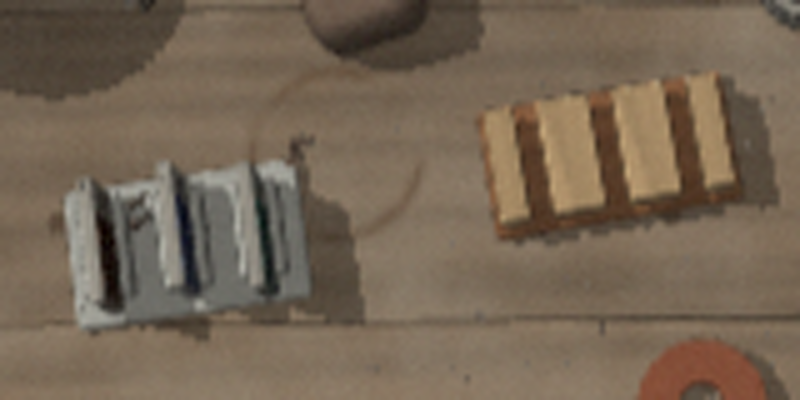

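View pics/s0b.png

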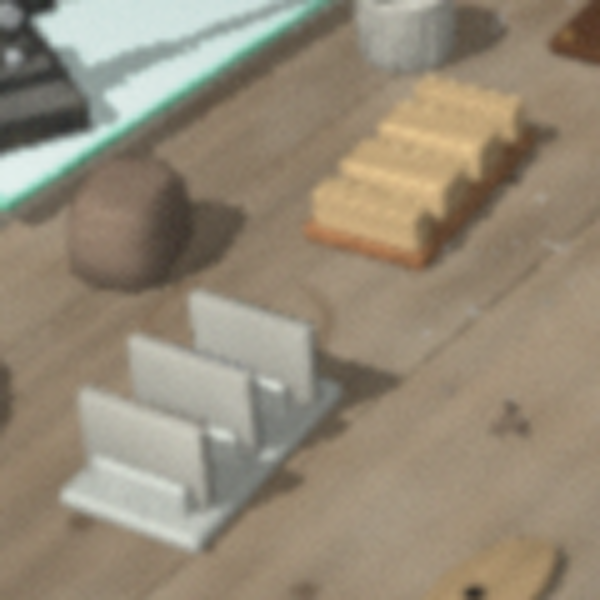

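Run:
```python
from h import *
b=cv2.imread("pics/top0.png");a=cv2.imread("pics/scene0.png")
h=cv2.cvtColor(b,cv2.COLOR_BGR2HSV);hs=cv2.cvtColor(a,cv2.COLOR_BGR2HSV)
for n,H,pts in(("top",h,[(367,212),(330,222),(246,222),(230+32,220),(390,257),(240,240),(197,241),(160,235),(179,232),(184,250),(300,250)]),("scene",hs,[(320,168),(318,205),(252,243),(320,190),(210,285),(290,260)])):
    for u,v in pts: print(n,u,v,H[v,u],end="; ")
    print()
def comp(H,lo,hi,box,n,z):
    m=cv2.inRange(H,lo,hi);M=np.zeros_like(m);u0,v0,u1,v1=box;M[v0:v1,u0:u1]=m[v0:v1,u0:u1]
    p=np.argwhere(M)[:,::-1].astype(np.float32);r=cv2.minAreaRect(p);bx=cv2.boxPoints(r)
    W=np.array([onz(n,u,v,z) for u,v in bx]); print(n,len(p),r[0],"world",W.round(4)[:,:2].tolist(),"c",W.mean(0).round(4),[round(float(np.linalg.norm(W[i]-W[i-1])),4) for i in range(2)])
comp(h,(12,60,150),(26,200,255),(230,195,292,245),"top",.03)
comp(h,(0,80,0),(15,255,110),(312,198,385,250),"top",.01)
comp(h,(0,0,110),(180,40,255),(150,215,206,260),"top",.01)
```

```text
top 367 212 [ 17  98 167]; top 330 222 [ 13 149  70]; top 246 222 [ 13 140  84]; top 262 220 [ 12 148  86]; top 390 257 [  9 148 133]; top 240 240 [ 17  71 130]; top 197 241 [25 18 85]; top 160 235 [  9 204  20]; top 179 232 [ 25  15 103]; top 184 250 [ 26  19 109]; top 300 250 [ 15  73 115]; 
scene 320 168 [ 19  95 177]; scene 318 205 [ 12 134  84]; scene 252 243 [ 18  96 193]; scene 320 190 [ 96   9 145]; scene 210 285 [ 30  17 193]; scene 290 260 [ 18  52 152]; 
top 655 (261.03302001953125, 218.6898956298828) world [[0.5968, 0.1789], [0.6168, 0.0581], [0.5588, 0.0492], [0.5391, 0.169]] c [0.5779 0.1138 0.03  ] [0.0585, 0.1224]
top 1704 (350.5196533203125, 217.3973846435547) world [[0.6325, -0.0318], [0.6538, -0.2032], [0.5329, -0.2125], [0.5124, -0.0439]] c [ 0.5829 -0.1229  0.01  ] [0.1207, 0.1728]
top 583 (176.25999450683594, 236.8199920654297) world [[0.5682, 0.4055], [0.5846, 0.2829], [0.5037, 0.2703], [0.4877, 0.3915]] c [0.5361 0.3376 0.01  ] [0.0817, 0.1237]
```

Run:
```python
from h import *
b=cv2.imread("pics/top0.png");a=cv2.imread("pics/scene0.png")
crop("top",310,195,390,250,10,"t0c.png",b)
crop("top",145,210,210,265,12,"t0d.png",b)
crop("scene",290,155,345,220,9,"s0c.png",a)
crop("scene",190,250,255,310,10,"s0d.png",a)
```

```text
(no output)
```

View pics/t0c.png

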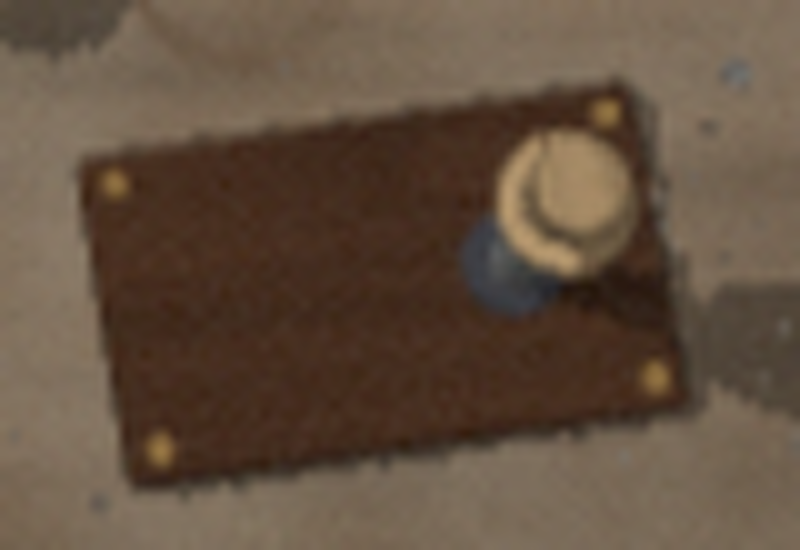

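View pics/t0d.png

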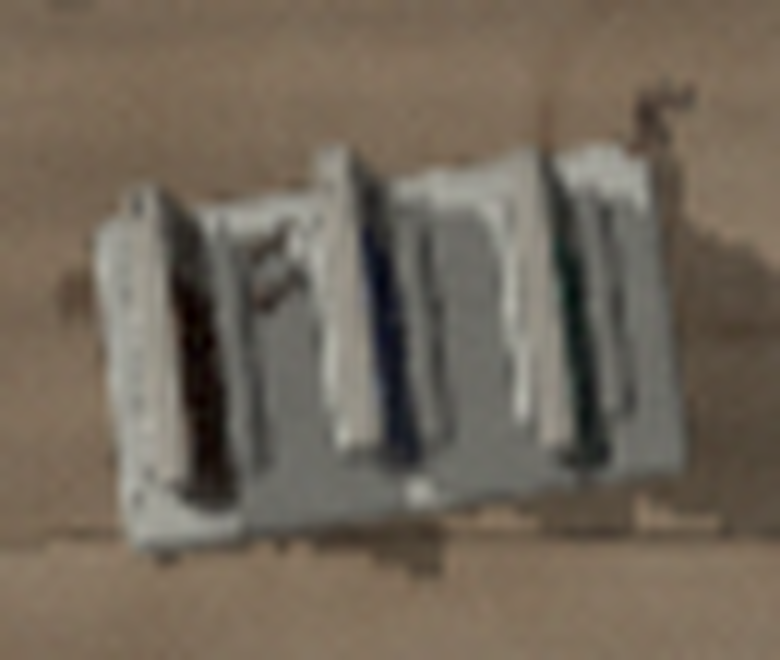

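View pics/s0c.png

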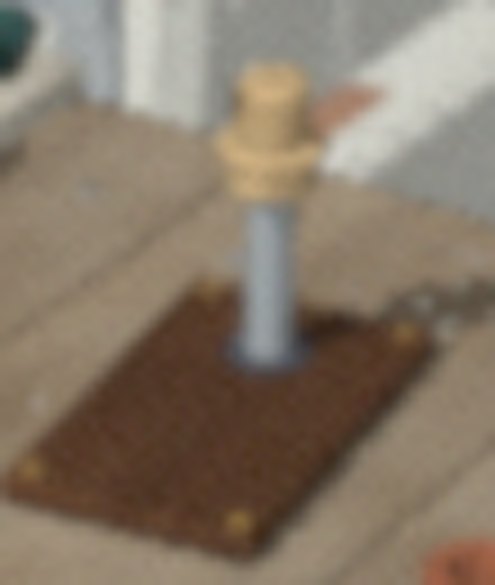

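View pics/s0d.png

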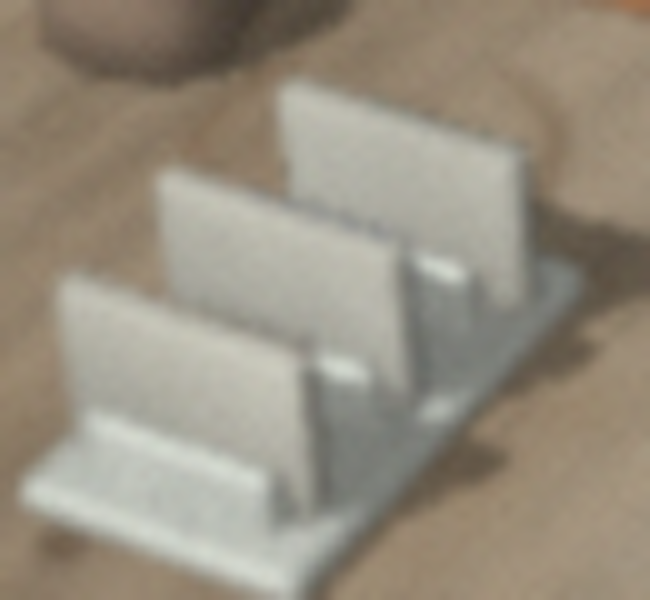

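Run:
```python
from h import *
def T(u0,v0,s,p): return (u0+(p[0]+.5)/s-.5, v0+(p[1]+.5)/s-.5)
tc=lambda p:T(310,195,10,p); td=lambda p:T(145,210,12,p); sc=lambda p:T(290,155,9,p); sd=lambda p:T(190,250,10,p)
P=np.array([onz("top",*tc(p),.01) for p in [(80,160),(625,82),(690,408),(130,488)]])
Q=np.array([onz("top",*tc(p),.01) for p in [(115,184),(607,112),(656,377),(160,450)]])
for X in(P,Q):
    y=(X[0]+X[3])/2-(X[1]+X[2])/2; print(X.mean(0).round(4),np.degrees(np.arctan2(-y[0],y[1])),np.linalg.norm(y),np.linalg.norm((X[0]+X[1]-X[2]-X[3])/2)); 
    y/=np.linalg.norm(y); print("foot",X.mean(0)-.035*y,"park",X.mean(0)+.042*y)
S=[(12,490),(205,275),(435,345),(250,558)]
print([onz("scene",*sc(p),.01).round(4).tolist() for p in S])
print("knob top",tri(sc((275,78)),tc((587,185))),onz("top",*tc((587,185)),.111))
print("flange",tri(sc((268,142)),tc((567,203))),onz("top",*tc((567,203)),.089))
print("foot",tri(sc((267,352)),tc((511,268))),onz("top",*tc((511,268)),.01))
for i,(tf,tn,sf,sn) in enumerate([((143,188),(172,488),(67,275),(308,357)),((328,152),(354,448),(162,172),(403,250)),((520,153),(546,452),(284,82),(525,155))]):
    A,e=tri(sd(sf),td(tf));B,f=tri(sd(sn),td(tn));d=A-B
    print("tile",i,A.round(4),B.round(4),"mid",((A+B)/2).round(4),np.linalg.norm(d).round(4),np.degrees(np.arctan2(d[1],d[0])).round(1),round(e,4),round(f,4))
for i,(f,n) in enumerate([((150,190),(177,488)),((337,155),(364,447)),((530,155),(558,450))]):
    A=onz("top",*td(f),.054);B=onz("top",*td(n),.054);d=A-B
    print("tile top ctr",((A+B)/2).round(4),np.linalg.norm(d).round(4),np.degrees(np.arctan2(d[1],d[0])).round(1))
# setter slab corners top .009
X=np.array([onz("top",*td(p),.009) for p in [(97,230),(640,150),(685,468),(135,545)]])
y=(X[0]+X[3]-X[1]-X[2])/2;print("setter",X.mean(0).round(4),np.degrees(np.arctan2(-y[0],y[1])),np.linalg.norm(y))
```

```text
[ 0.5676 -0.1147  0.01  ] 7.549214209293197 0.14819366069271614 0.08889983307800083
foot [ 0.5722357  -0.14938747  0.01      ] park [ 0.56211961 -0.07305487  0.01      ]
[ 0.5685 -0.1156  0.01  ] 7.764021726063607 0.13261769674822974 0.0722095430968766
foot [ 0.57326741 -0.15025878  0.01      ] park [ 0.56286522 -0.07396465  0.01      ]
[[0.591, -0.0304, 0.01], [0.617, -0.182, 0.01], [0.5279, -0.1837, 0.01], [0.5078, -0.0382, 0.01]]
knob top (array([ 0.57237815, -0.15107396,  0.10901694]), np.float64(0.0009339731762855058)) [ 0.57237761 -0.15046643  0.111     ]
flange (array([ 0.57314781, -0.15001615,  0.08634117]), np.float64(0.0003024102502702112)) [ 0.57246593 -0.14957598  0.089     ]
foot (array([ 0.57143862, -0.14909688,  0.00988332]), np.float64(0.00010824999880164497)) [ 0.57136807 -0.14910114  0.01      ]
tile 0 [0.5588 0.3805 0.0527] [0.4944 0.3722 0.0543] mid [0.5266 0.3763 0.0535] 0.065 7.3 0.0014 0.0007
tile 1 [0.5663 0.3413 0.0531] [0.5017 0.3334 0.055 ] mid [0.534  0.3374 0.054 ] 0.0651 6.9 0.001 0.0022
tile 2 [0.5656 0.3003 0.0535] [0.5002 0.2928 0.0562] mid [0.5329 0.2966 0.0549] 0.0659 6.6 0.0007 0.0021
tile top ctr [0.5267 0.3753 0.054 ] 0.0645 6.8
tile top ctr [0.5344 0.3358 0.054 ] 0.0633 6.6
tile top ctr [0.5336 0.2948 0.054 ] 0.0639 6.4
setter [0.5315 0.3357 0.009 ] 7.622365735393506 0.12052973291333366
```

```bash
cat > go.py <<'E'
import sys
from h import *
from scipy.spatial.transform import Rotation as Ro
def R0(psi):
    p=np.radians(psi);z=np.array([np.cos(p),np.sin(p),0]);x=np.array([0,0,-1.]);return np.stack([x,np.cross(z,x),z],1)
s=manip.observe();q=s["tool_rot"];R=Ro.from_quat([q[1],q[2],q[3],q[0]]).as_matrix()
print("t",round(float(s["clock"]),2),"pos",s["tool_pos"].round(4),"jaw psi",np.degrees(np.arctan2(R[1,2],R[0,2])).round(2),"F",s["ft_force"].round(1),"w",round(float(s["grip_width"]),4),"j",s["joints"].round(2))
if len(sys.argv)>1:
    x,y,z,psi=map(float,sys.argv[1:5])
    T=R0(psi); rv=Ro.from_matrix(R.T@T).as_rotvec(degrees=True); print("rot (tool)",rv.round(2))
    d=T.T@(np.array([x,y,z])-s["tool_pos"]);print("shift after rot (tool) mm",(d*1000).round(1), "| before rot", (R.T@(np.array([x,y,z])-s["tool_pos"])*1000).round(1))
E
python3 go.py 0.5724 -0.1497 0.150 7.6;python3 go.py 0.5724 -0.1497 0.150 187.6
```

```text
t 0.1 pos [ 0.2999 -0.6596  0.2305] jaw psi -65.54 F [-0.1  0.4 -0.1] w 0.0856 j [ 1.07  0.6  -0.    1.6   0.    0.94 -0.08]
rot (tool) [-7.314e+01 -8.000e-02 -4.000e-02]
shift after rot (tool) mm [ 80.5 469.4 337.5] | before rot [  80.9  459.1 -351.2]
t 0.1 pos [ 0.2999 -0.6596  0.2305] jaw psi -65.54 F [-0.1  0.4 -0.1] w 0.0856 j [ 1.07  0.6  -0.    1.6   0.    0.94 -0.08]
rot (tool) [ 1.0686e+02 -5.0000e-02  8.0000e-02]
shift after rot (tool) mm [  80.5 -469.4 -337.5] | before rot [  80.9  459.1 -351.2]
```

```bash
python3 -m inch '0 0 0 -10.45 0 0;0 0 0 -10.45 0 0;0 0 0 -10.45 0 0;0 0 0 -10.45 0 0;0 0 0 -10.45 0 0;0 0 0 -10.45 0 0;0 0 0 -10.45 0 0' 70; python3 go.py 0.5724 -0.1497 0.150 7.6
```

```text
clock: 0.98
tool_pos: [0.2999, -0.6598, 0.2308]
tool_rot: [0.705, -0.049, 0.706, 0.049]
ft_force: [-0.6, 0.5, -0.3]
grip_width: 0.0594
t 0.97 pos [ 0.2999 -0.6598  0.2308] jaw psi 7.95 F [-0.6  0.5 -0.3] w 0.0594 j [ 1.28  0.62 -0.35  1.58  0.24  0.98  0.99]
rot (tool) [ 0.35 -0.02 -0.05]
shift after rot (tool) mm [ 80.8 469.5 337.6] | before rot [ 81.  467.4 340.5]
```

```bash
python3 -m inch '0 0.04 0.028 -0.35 0 0;0 0.04 0.0285 0 0 0;0 0.04 0.0285 0 0 0;0 0.04 0.0285 0 0 0;0 0.04 0.0285 0 0 0;0 0.04 0.0285 0 0 0;0 0.04 0.0285 0 0 0;0 0.04 0.0285 0 0 0;0 0.04 0.0285 0 0 0;0 0.04 0.0285 0 0 0;0 0.04 0.0285 0 0 0;0 0.03 0.0285 0 0 0'; python3 go.py 0.5724 -0.1497 0.140 7.6
```

```text
clock: 2.48
tool_pos: [0.574, -0.1453, 0.2311]
tool_rot: [0.705, -0.049, 0.706, 0.05]
ft_force: [0.7, 0.7, -0.3]
grip_width: 0.0599
t 2.48 pos [ 0.574  -0.1453  0.2311] jaw psi 8.02 F [ 0.7  0.7 -0.3] w 0.0599 j [ 0.44  0.47 -0.41  1.89  0.24  0.83  0.04]
rot (tool) [ 0.42 -0.03 -0.02]
shift after rot (tool) mm [91.1 -4.1 -2.1] | before rot [91.1 -4.1 -2.1]
```

```bash
python3 -m inch '0.03 -0.004 -0.002 0.4 0 0;0.04 0 0 0 0 0;0.03 0 0 0 0 0;0.02 0 0 0 0 0;0.018 0 0 0 0 0;0 0 0 0 0 0' && python3 go.py 0.5724 -0.1497 0.092 7.6
python3 - <<'E'
from h import *
crop("scene",270,110,370,220,6,"s1.png")
E
```

```text
clock: 3.22
tool_pos: [0.5714, -0.1515, 0.092]
tool_rot: [0.705, -0.046, 0.706, 0.047]
ft_force: [0.3, 0.0, -0.0]
grip_width: 0.0599
t 3.23 pos [ 0.5714 -0.1515  0.092 ] jaw psi 7.56 F [ 0.3  0.  -0. ] w 0.0599 j [ 0.37  0.64 -0.31  2.01  0.36  0.55 -0.06]
rot (tool) [-0.04 -0.13 -0.04]
shift after rot (tool) mm [0.  1.6 1.2] | before rot [0.  1.6 1.2]
```

View pics/s1.png

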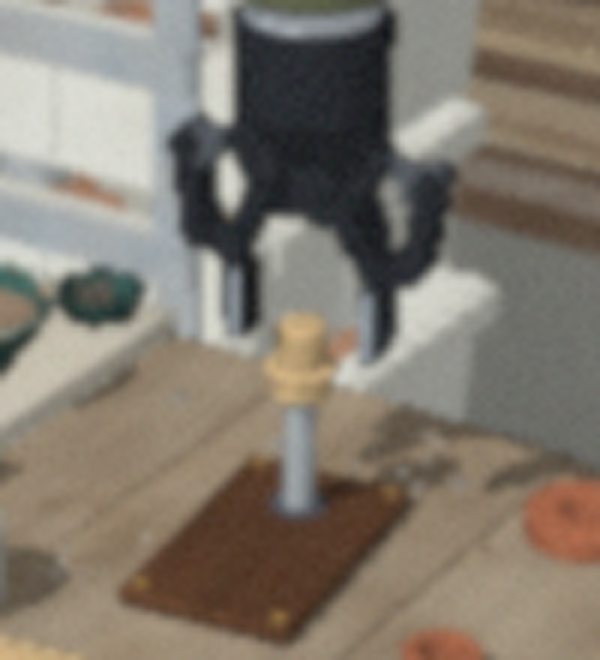

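```bash
python3 -m inch '0 0.0015 0.001 0 0 0;0 0 0 0 0 0;0 0 0 0 0 0;0 0 0 0 0 0;0 0 0 0 0 0' 0; python3 -m inch '0 0 0 0 0 0;0 0 0 0 0 0;0 0 0 0 0 0'; python3 go.py 0.5724 -0.1497 0.092 7.6
```

```text
clock: 3.9
tool_pos: [0.5735, -0.1499, 0.0944]
tool_rot: [0.706, -0.047, 0.705, 0.046]
ft_force: [0.4, 1.3, 5.4]
grip_width: 0.0223
clock: 4.28
tool_pos: [0.5735, -0.1499, 0.0943]
tool_rot: [0.706, -0.047, 0.705, 0.046]
ft_force: [-1.3, 1.2, 5.7]
grip_width: 0.0226
t 4.28 pos [ 0.5735 -0.1499  0.0943] jaw psi 7.56 F [-1.3  1.2  5.7] w 0.0226 j [ 0.37  0.64 -0.31  2.    0.36  0.55 -0.06]
rot (tool) [-0.04  0.09  0.03]
shift after rot (tool) mm [ 2.3  0.4 -1.1] | before rot [ 2.3  0.4 -1.1]
```

```bash
python3 -m inch '-0.01 0 0 0 0 0;-0.015 0 0 0 0 0;-0.02 0 0 0 0 0;0 0.025 0 0 0 0;0 0.03 0 0 0 0;0 0.022 0 0 0 0;0 0 0 0 0 0'; python3 go.py 0.5625 -0.0735 0.033 7.6;python3 - <<'E'
from h import *
crop("scene",250,110,370,220,6,"s2.png")
E
```

```text
clock: 5.15
tool_pos: [0.563, -0.0719, 0.1394]
tool_rot: [0.706, -0.047, 0.705, 0.048]
ft_force: [-0.0, 0.3, -0.6]
grip_width: 0.0222
t 5.15 pos [ 0.563  -0.0719  0.1394] jaw psi 7.72 F [-0.   0.3 -0.6] w 0.0222 j [ 0.27  0.55 -0.35  2.03  0.32  0.61 -0.16]
rot (tool) [ 0.12  0.07 -0.02]
shift after rot (tool) mm [106.4  -1.5  -0.7] | before rot [106.4  -1.5  -0.9]
```

View pics/s2.png

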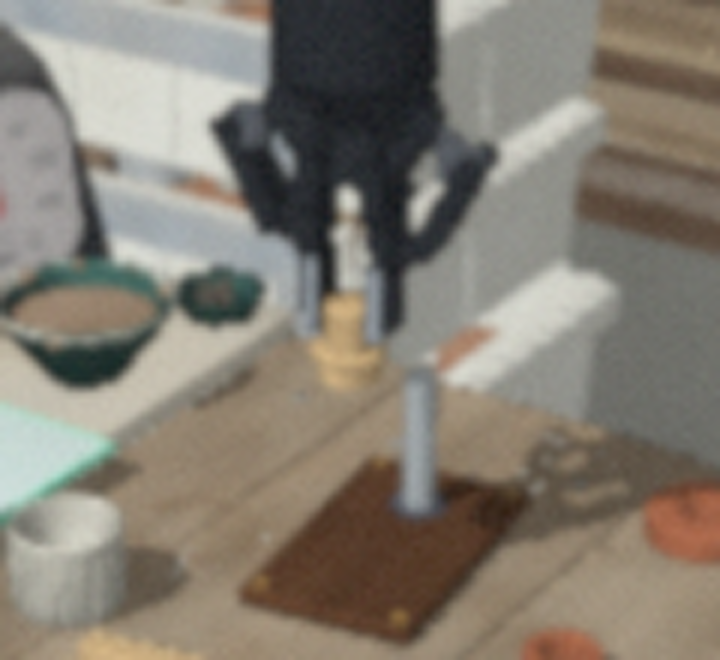

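```bash
python3 -m inch '0.03 -0.0015 -0.001 0.1 0 0;0.035 0 0 0 0 0;0.025 0 0 0 0 0;0.012 0 0 0 0 0;0.004 0 0 0 0 0;0.001 0 0 0 0 0;0 0 0 0 0 0'; python3 go.py 0.5625 -0.0735 0.031 7.6
```

```text
clock: 6.08
tool_pos: [0.5624, -0.0755, 0.032]
tool_rot: [0.706, -0.046, 0.705, 0.046]
ft_force: [0.0, -0.1, -0.5]
grip_width: 0.0222
t 6.08 pos [ 0.5624 -0.0755  0.032 ] jaw psi 7.44 F [ 0.  -0.1 -0.5] w 0.0222 j [ 0.19  0.71 -0.23  2.09  0.42  0.38 -0.25]
rot (tool) [-0.16  0.06  0.02]
shift after rot (tool) mm [1.  2.  0.3] | before rot [1.  2.  0.3]
```

```bash
python3 -m inch '0.001 0 0 0 0 0;0.001 0 0 0 0 0;0 0 0 0 0 0';  python3 go.py 0.5625 -0.0735 0.031 7.6
```

```text
clock: 6.45
tool_pos: [0.5624, -0.0754, 0.0313]
tool_rot: [0.706, -0.046, 0.705, 0.046]
ft_force: [-4.9, 0.4, 20.1]
grip_width: 0.0222
t 6.45 pos [ 0.5624 -0.0754  0.0313] jaw psi 7.46 F [-4.9  0.4 20.1] w 0.0222 j [ 0.19  0.71 -0.23  2.09  0.42  0.38 -0.25]
rot (tool) [-0.14  0.1   0.07]
shift after rot (tool) mm [0.3 1.9 0.3] | before rot [0.3 1.9 0.3]
```

```bash
python3 -m inch '-0.001 0 0 0 0 0;0 0 0 0 0 0;0 0 0 0 0 0;0 0 0 0 0 0;-0.03 0 0 0 0 0;-0.05 0 0 0 0 0;-0.05 0 0 0 0 0;0 0 0 0 0 0' 55; python3 go.py 0.443 0.067 0.15 7.6;python3 - <<'E'
from h import *
a=crop("scene",230,110,400,270,4.5,"s3.png")
b=crop("top",240,190,420,290,4.4,"t3.png")
E
```

```text
clock: 7.45
tool_pos: [0.5639, -0.0754, 0.1637]
tool_rot: [0.708, -0.046, 0.703, 0.045]
ft_force: [-0.4, 0.1, -1.6]
grip_width: 0.047
t 7.45 pos [ 0.5639 -0.0754  0.1637] jaw psi 7.43 F [-0.4  0.1 -1.6] w 0.047 j [ 0.29  0.52 -0.37  2.01  0.3   0.65 -0.15]
rot (tool) [-0.17  0.35  0.08]
shift after rot (tool) mm [  13.7  157.1 -101. ] | before rot [  12.9  156.8 -101.6]
```

View pics/s3.png

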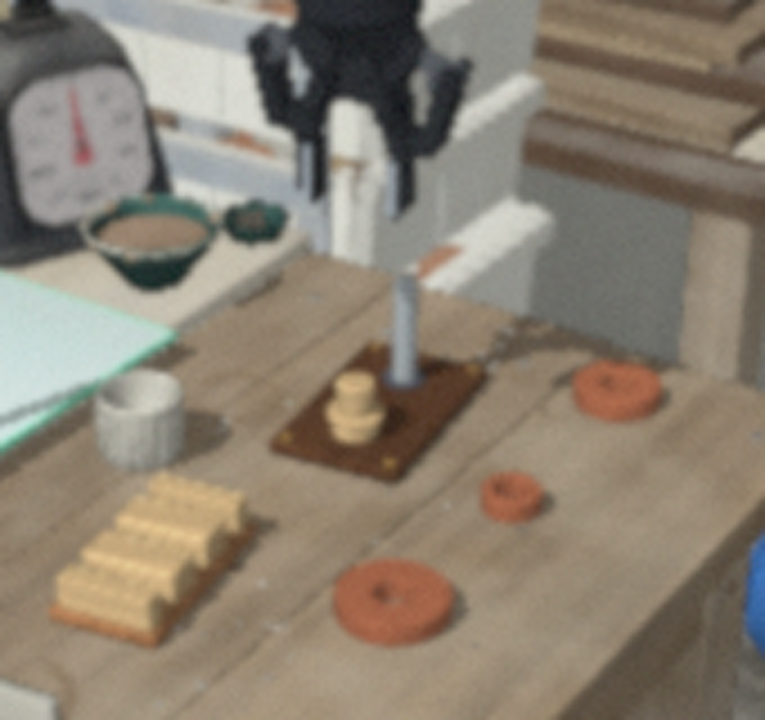

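View pics/t3.png

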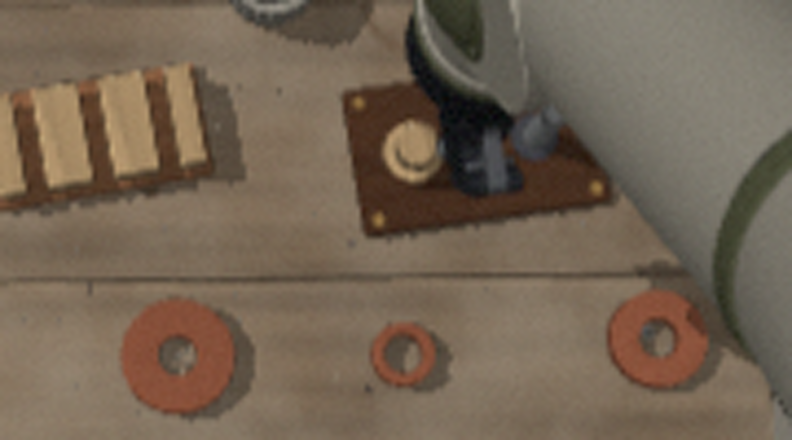

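```bash
python3 - <<'E'
from h import *
def T(u0,v0,s,p): return (u0+(p[0]+.5)/s-.5, v0+(p[1]+.5)/s-.5)
t=lambda p:T(240,190,4.4,p); s=lambda p:T(230,110,4.5,p)
for n,a,b in(("68",(393,594),(178,354)),("38",(511,490),(403,353)),("58",(617,384),(657,337)),("cap",(355,380),(416,147))):
    X,e=tri(s(a),t(b)); print(n,X.round(4),round(e,4),onz("top",*t(b),.015).round(4),onz("scene",*s(a),.015).round(4))
E
python3 go.py 0.4425 0.067 0.06 7.6
```

```text
68 [0.4442 0.0655 0.0111] 0.0018 [0.4447 0.066  0.015 ] [0.4405 0.0699 0.015 ]
38 [ 0.4435 -0.0669  0.0114] 0.0012 [ 0.4436 -0.0662  0.015 ] [ 0.4402 -0.0622  0.015 ]
58 [ 0.4507 -0.2173  0.0118] 0.0019 [ 0.4512 -0.2161  0.015 ] [ 0.4474 -0.2126  0.015 ]
cap [ 0.5606 -0.0741  0.0474] 0.0001 [ 0.5668 -0.0782  0.015 ] [ 0.5917 -0.1219  0.015 ]
t 7.55 pos [ 0.5619 -0.0755  0.1604] jaw psi 7.43 F [0.2 0.6 0.1] w 0.0469 j [ 0.29  0.53 -0.37  2.02  0.3   0.65 -0.15]
rot (tool) [-0.17  0.04  0.02]
shift after rot (tool) mm [100.4 157.1 -99.5] | before rot [ 100.3  156.8 -100. ]
```

```bash
python3 -m inch '0 0.04 -0.025 0 0 0;0 0.04 -0.025 0 0 0;0 0.04 -0.025 0 0 0;0 0.036 -0.023 0 0 0;0.03 0 0 0 0 0;0.03 0 0 0 0 0;0.03 0 0 0 0 0;0 0 0 0 0 0' 100; python3 go.py 0.4442 0.0662 0.0 7.6
```

```text
clock: 8.55
tool_pos: [0.4426, 0.0666, 0.0679]
tool_rot: [0.703, -0.047, 0.708, 0.046]
ft_force: [-0.5, 0.1, 0.3]
grip_width: 0.0854
t 8.55 pos [0.4426 0.0666 0.0679] jaw psi 7.53 F [-0.5  0.1  0.3] w 0.0854 j [-0.13  0.58 -0.21  2.34  0.45  0.26 -0.61]
rot (tool) [-0.07 -0.35  0.05]
shift after rot (tool) mm [67.9 -0.6  1.5] | before rot [67.9 -0.6  1.9]
```

```bash
python3 -m inch '0.03 -0.0005 0.0015 0 0 0;0.02 0 0 0 0 0;0.01 0 0 0 0 0;0.005 0 0 0 0 0;0 0 0 0 0 0'; python3 go.py 0.4442 0.0662 0.0 7.6
python3 - <<'E'
from h import *
crop("scene",270,180,370,280,6,"s4.png")
E
```

```text
clock: 9.18
tool_pos: [0.4462, 0.0662, 0.0055]
tool_rot: [0.705, -0.046, 0.706, 0.046]
ft_force: [-0.0, 0.5, 0.8]
grip_width: 0.0853
t 9.18 pos [0.4462 0.0662 0.0055] jaw psi 7.46 F [-0.   0.5  0.8] w 0.0853 j [-0.18  0.71 -0.13  2.37  0.89  0.11 -1.04]
rot (tool) [-0.14 -0.03  0.01]
shift after rot (tool) mm [ 5.5  0.3 -2. ] | before rot [ 5.5  0.3 -2. ]
```

View pics/s4.png

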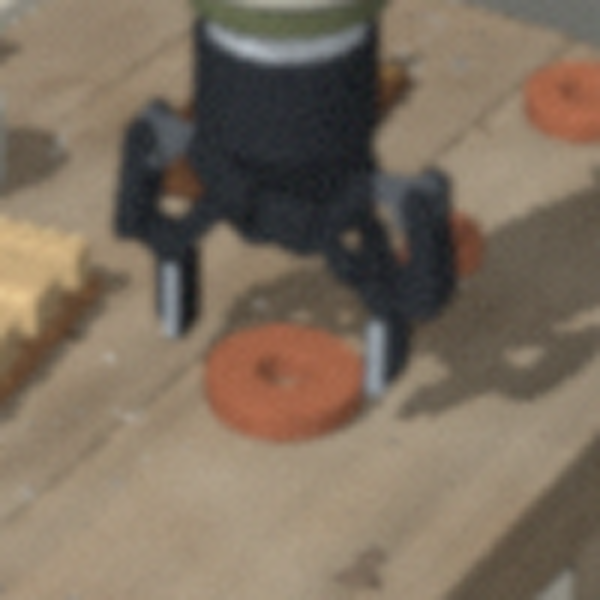

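```bash
python3 -m inch '0 0 -0.001 0 0 0;0 0 0 0 0 0;0 0 0 0 0 0;0 0 0 0 0 0' 60; python3 -m inch '0 0 0 0 0 0;0 0 0 0 0 0' ;python3 go.py
python3 - <<'E'
from h import *
crop("scene",270,180,370,280,6,"s5.png")
E
```

```text
clock: 9.72
tool_pos: [0.4453, 0.0661, 0.0065]
tool_rot: [0.706, -0.046, 0.705, 0.046]
ft_force: [-1.7, -1.2, 15.7]
grip_width: 0.0632
clock: 9.98
tool_pos: [0.4453, 0.0661, 0.0065]
tool_rot: [0.706, -0.046, 0.705, 0.046]
ft_force: [-2.1, -0.0, 14.9]
grip_width: 0.0632
t 9.97 pos [0.4453 0.0661 0.0065] jaw psi 7.47 F [-2.1 -0.  14.9] w 0.0632 j [-0.18  0.71 -0.13  2.37  0.92  0.11 -1.06]
```

View pics/s5.png

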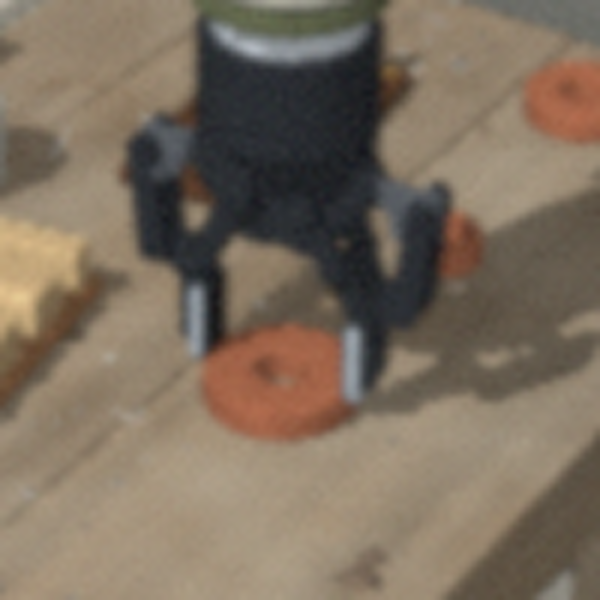

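```bash
python3 -m inch '-0.01 0 0 0 0 0;-0.02 0 0 0 0 0;-0.03 0 0 0 0 0;0 0 0 0 0 0' ;python3 go.py
python3 - <<'E'
from h import *
crop("scene",270,150,370,280,5,"s6.png")
E
```

```text
clock: 10.52
tool_pos: [0.4459, 0.066, 0.0671]
tool_rot: [0.707, -0.045, 0.705, 0.046]
ft_force: [0.1, 0.7, -1.2]
grip_width: 0.0625
t 10.53 pos [0.4459 0.066  0.0671] jaw psi 7.38 F [ 0.1  0.7 -1.2] w 0.0625 j [ 0.02  0.6  -0.42  2.33  0.77  0.34 -0.94]
```

View pics/s6.png

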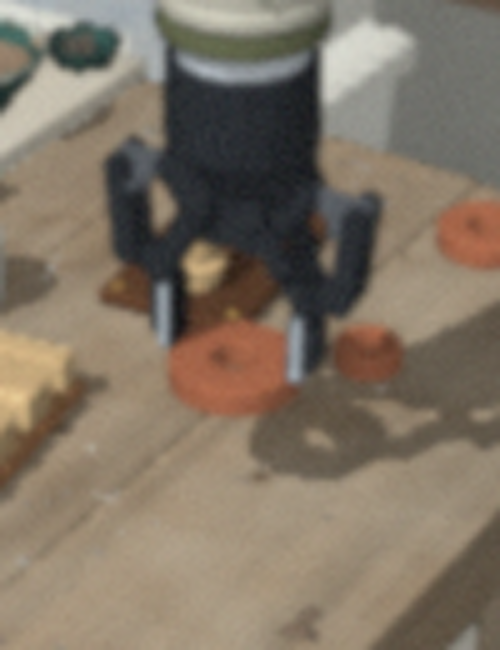

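```bash
python3 -m inch '-0.04 0 0 0 0 0;-0.04 0 0 0 0 0;0 0 0 0 0 0' ;python3 go.py 0.5724 -0.1497 0.13 7.6
```

```text
clock: 10.95
tool_pos: [0.4462, 0.0664, 0.1466]
tool_rot: [0.707, -0.046, 0.705, 0.046]
ft_force: [0.1, 0.3, -2.1]
grip_width: 0.063
t 10.95 pos [0.4462 0.0664 0.1466] jaw psi 7.41 F [ 0.1  0.3 -2.1] w 0.063 j [ 0.19  0.48 -0.64  2.27  0.56  0.55 -0.75]
rot (tool) [-0.19  0.18 -0.  ]
shift after rot (tool) mm [  16.6 -230.8   96.5] | before rot [  16.9 -230.5   97.2]
```

```bash
python3 -m inch '0 -0.038 0.016 0 0 0;0 -0.039 0.016 0 0 0;0 -0.039 0.016 0 0 0;0 -0.039 0.016 0 0 0;0 -0.039 0.016 0 0 0;0 -0.036 0.016 -0.2 0 0;0 0 0 0 0 0;0 0 0 0 0 0' ;python3 go.py 0.5724 -0.1497 0.13 7.6
python3 - <<'E'
from h import *
crop("scene",260,80,380,220,5,"s7.png")
crop("top",320,160,430,270,6,"t7.png")
E
```

```text
clock: 11.95
tool_pos: [0.5694, -0.1487, 0.1436]
tool_rot: [0.705, -0.047, 0.706, 0.048]
ft_force: [-0.9, 0.1, -1.6]
grip_width: 0.0626
t 11.95 pos [ 0.5694 -0.1487  0.1436] jaw psi 7.69 F [-0.9  0.1 -1.6] w 0.0626 j [ 0.59  0.63 -0.65  1.97  0.55  0.74 -0.25]
rot (tool) [ 0.08 -0.14 -0.04]
shift after rot (tool) mm [13.6 -1.4  2.8] | before rot [13.6 -1.4  2.9]
```

View pics/s7.png

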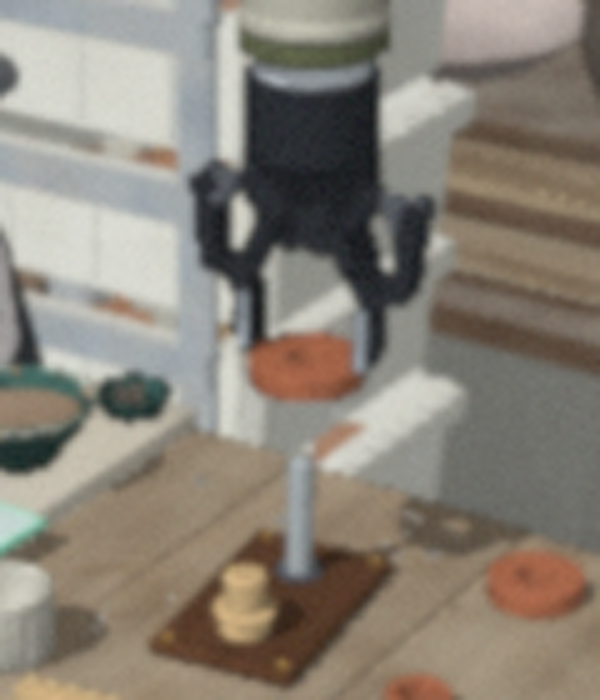

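View pics/t7.png

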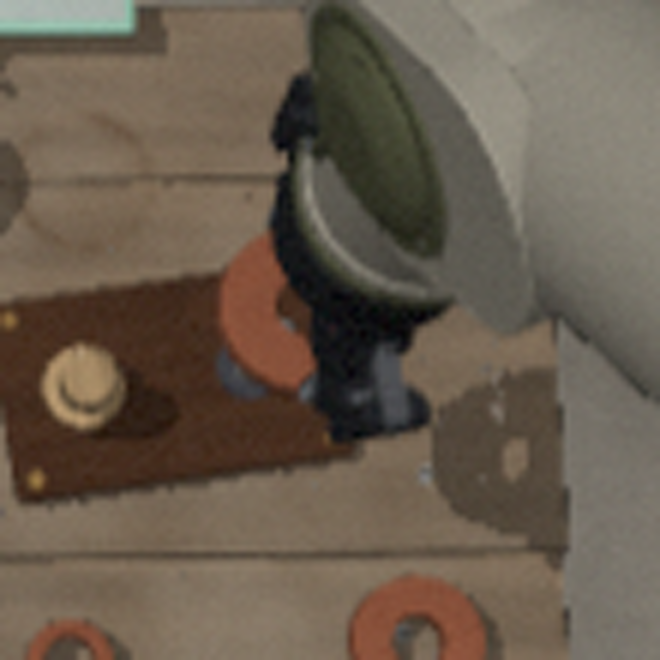

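Run:
```python
from h import *
u,v=260+306/5-.5,80+356/5-.5
print(onz("scene",u,v,.152),onz("scene",u,v,.148), proj("scene",(.5694,-.1487,.152)),u,v)
for th in (0,):
    pass
# top: ring left extreme; 
p=(320+218/6-.5,160+312/6-.5); print(onz("top",*p,.152))
p=(320+300/6-.5,160+393/6-.5); print("near extreme",onz("top",*p,.14))
# spindle top
s=(260+302/5-.5,80+452/5-.5);print(onz("scene",*s,.085))
```

```text
[ 0.56702553 -0.1450619   0.152     ] [ 0.57156125 -0.15246115  0.148     ] [320.66924748 150.05199402] 320.7 150.7
[ 0.56789164 -0.1131712   0.152     ]
near extreme [ 0.53720048 -0.14633493  0.14      ]
[ 0.57478538 -0.15546703  0.085     ]
```

```bash
python3 -m inch '0.02 -0.002 0.003 0 0 0;0.02 0 0 0 0 0;0.01 0 0 0 0 0;0.006 0 0 0 0 0;0 0 0 0 0 0' ;python3 go.py 0.5724 -0.1503 0.0185 7.6
python3 - <<'E'
from h import *
crop("scene",260,80,380,220,5,"s8.png")
E
```

```text
clock: 12.68
tool_pos: [0.5734, -0.1508, 0.089]
tool_rot: [0.705, -0.047, 0.706, 0.047]
ft_force: [0.4, 1.2, -0.3]
grip_width: 0.063
t 12.68 pos [ 0.5734 -0.1508  0.089 ] jaw psi 7.67 F [ 0.4  1.2 -0.3] w 0.063 j [ 0.55  0.7  -0.58  1.99  0.63  0.64 -0.32]
rot (tool) [ 0.07 -0.04 -0.02]
shift after rot (tool) mm [70.5  0.6 -0.9] | before rot [70.5  0.6 -0.9]
```

View pics/s8.png

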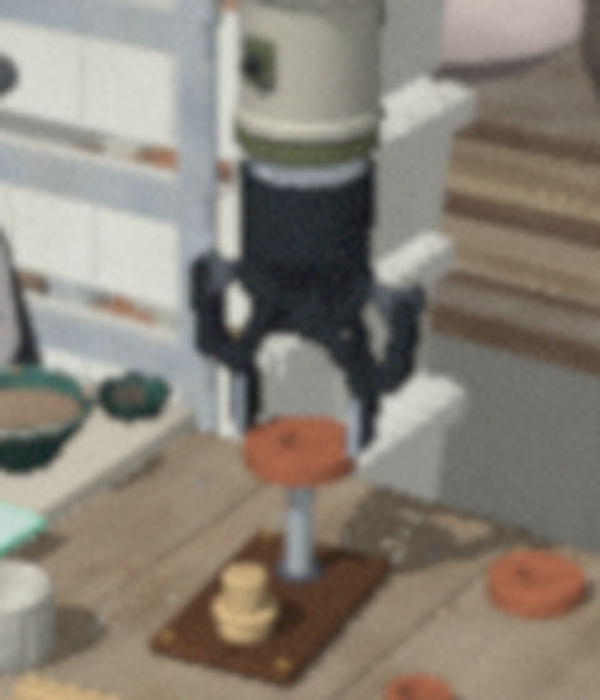

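```bash
python3 -m inch '0.008 0 -0.001 0 0 0;0.012 0 0 0 0 0;0.015 0 0 0 0 0;0.015 0 0 0 0 0;0.01 0 0 0 0 0;0.007 0 0 0 0 0;0.003 0 0 0 0 0;0 0 0 0 0 0' ;python3 go.py 0.5724 -0.1503 0.0175 7.6
```

```text
clock: 13.72
tool_pos: [0.5726, -0.151, 0.0194]
tool_rot: [0.705, -0.047, 0.706, 0.047]
ft_force: [0.2, -0.2, -0.8]
grip_width: 0.0625
t 13.72 pos [ 0.5726 -0.151   0.0194] jaw psi 7.66 F [ 0.2 -0.2 -0.8] w 0.0625 j [ 0.48  0.79 -0.48  2.03  0.74  0.51 -0.41]
rot (tool) [ 0.06 -0.01  0.  ]
shift after rot (tool) mm [ 1.9  0.7 -0.1] | before rot [ 1.9  0.7 -0.1]
```

Open, lift, and head for the 58 mm ring.

```bash
python3 -m inch '0.001 0 0 0 0 0;0 0 0 0 0 0;0 0 0 0 0 0;-0.02 0 0 0 0 0;-0.04 0 0 0 0 0;-0.05 0 0 0 0 0;0 0 0 0 0 0' 100;python3 go.py 0.4507 -0.2168 0.13 7.6
python3 - <<'E'
from h import *
crop("scene",260,100,400,240,4.5,"s9.png")
crop("top",240,190,420,290,4.4,"t9.png")
E
```

```text
clock: 14.6
tool_pos: [0.5745, -0.1512, 0.1319]
tool_rot: [0.708, -0.048, 0.704, 0.046]
ft_force: [0.6, 0.5, -0.9]
grip_width: 0.0852
t 14.6 pos [ 0.5745 -0.1512  0.1319] jaw psi 7.63 F [ 0.6  0.5 -0.9] w 0.0852 j [ 0.59  0.64 -0.64  1.97  0.58  0.71 -0.27]
rot (tool) [0.03 0.32 0.12]
shift after rot (tool) mm [   1.9  -48.6 -131.4] | before rot [   1.3  -48.6 -131.4]
```

View pics/s9.png

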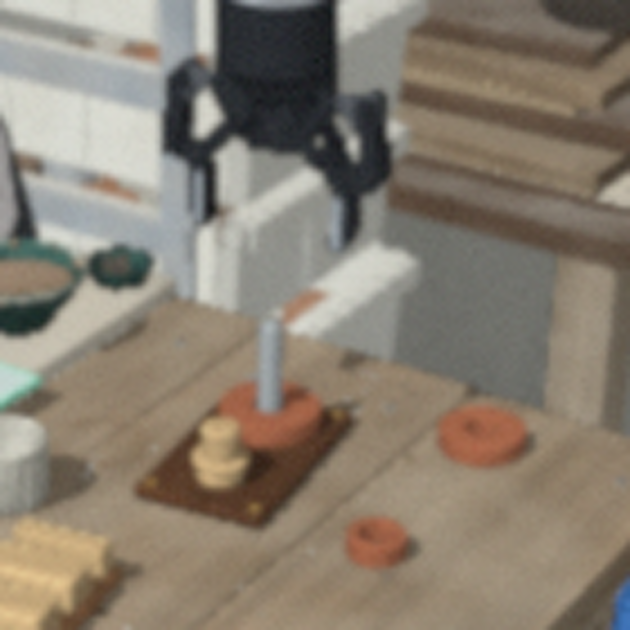

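View pics/t9.png

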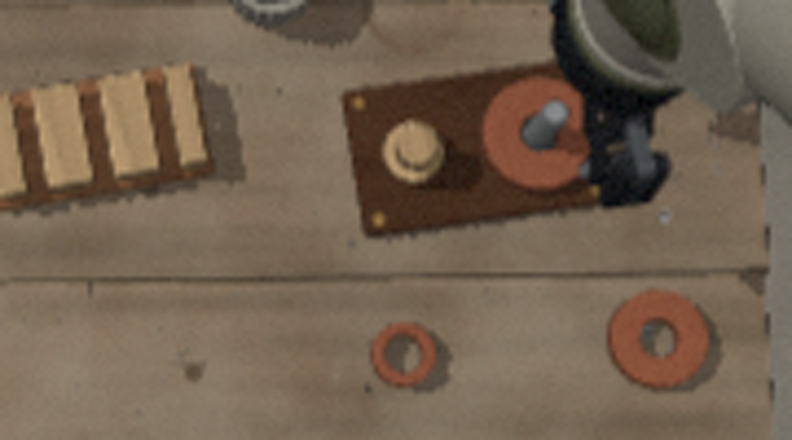

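```bash
python3 -m inch '0 -0.016 -0.044 0 0 0;0 -0.016 -0.044 0 0 0;0 -0.016 -0.043 0 0 0;0.03 0 0 0 0 0;0.03 0 0 0 0 0;0.02 0 0 0 0 0;0 0 0 0 0 0';python3 go.py 0.4507 -0.2165 0.002 7.6
```

```text
clock: 15.58
tool_pos: [0.4477, -0.2153, 0.0464]
tool_rot: [0.704, -0.047, 0.707, 0.048]
ft_force: [-0.4, -0.1, 0.6]
grip_width: 0.0851
t 15.57 pos [ 0.4477 -0.2153  0.0464] jaw psi 7.71 F [-0.4 -0.1  0.6] w 0.0851 j [ 0.66  0.68 -0.47  2.23  0.8   0.41 -0.34]
rot (tool) [ 0.11 -0.23 -0.12]
shift after rot (tool) mm [44.4 -1.6  2.8] | before rot [44.4 -1.7  3. ]
```

```bash
python3 -m inch '0.02 -0.0015 0.003 0 0 0;0.015 0 0 0 0 0;0.007 0 0 0 0 0;0.003 0 0 0 0 0;0 0 0 0 0 0';python3 go.py 0.4507 -0.2165 0.002 7.6; python3 -m inch '0 0 0 0 0 0;0 0 0 0 0 0;0 0 0 0 0 0;0 0 0 0 0 0;0 0 0 0 0 0' 50;python3 go.py 0.4507 -0.2165 0.002 7.6
```

```text
clock: 16.2
tool_pos: [0.4523, -0.2172, 0.0037]
tool_rot: [0.705, -0.047, 0.706, 0.047]
ft_force: [-1.1, -0.5, 0.8]
grip_width: 0.0855
t 16.2 pos [ 0.4523 -0.2172  0.0037] jaw psi 7.66 F [-1.1 -0.5  0.8] w 0.0855 j [ 0.57  0.74 -0.34  2.24  0.91  0.29 -0.44]
rot (tool) [ 0.06 -0.01  0.01]
shift after rot (tool) mm [ 1.7  0.9 -1.5] | before rot [ 1.7  0.9 -1.5]
clock: 16.82
tool_pos: [0.4523, -0.2174, 0.0047]
tool_rot: [0.706, -0.048, 0.705, 0.047]
ft_force: [-3.4, -0.6, 17.6]
grip_width: 0.055
t 16.82 pos [ 0.4523 -0.2174  0.0047] jaw psi 7.67 F [-3.4 -0.6 17.6] w 0.055 j [ 0.57  0.74 -0.35  2.24  0.91  0.3  -0.44]
rot (tool) [0.07 0.04 0.08]
shift after rot (tool) mm [ 2.7  1.1 -1.5] | before rot [ 2.7  1.1 -1.5]
```

```bash
python3 -m inch '-0.01 0 0 0 0 0;-0.03 0 0 0 0 0;-0.045 0 0 0 0 0;-0.05 0 0 0 0 0;0 0 0 0 0 0;0 0.016 0.044 0 0 0;0 0.016 0.044 0 0 0;0 0.017 0.042 0 0 0;0 0 0 0 0 0;0 0 0 0 0 0';python3 go.py 0.5724 -0.1505 0.089 7.6;  python3 - <<'E'
from h import *
crop("scene",260,80,380,220,5,"s10.png")
crop("top",320,160,430,270,6,"t10.png")
E
```

```text
clock: 18.08
tool_pos: [0.5734, -0.1515, 0.1374]
tool_rot: [0.705, -0.047, 0.706, 0.047]
ft_force: [-1.0, 0.1, -0.7]
grip_width: 0.0549
t 18.07 pos [ 0.5734 -0.1515  0.1374] jaw psi 7.67 F [-1.   0.1 -0.7] w 0.0549 j [ 0.6   0.64 -0.66  1.96  0.58  0.74 -0.27]
rot (tool) [ 0.07 -0.15 -0.01]
shift after rot (tool) mm [48.4  1.1 -0.8] | before rot [48.4  1.1 -0.7]
```

View pics/s10.png

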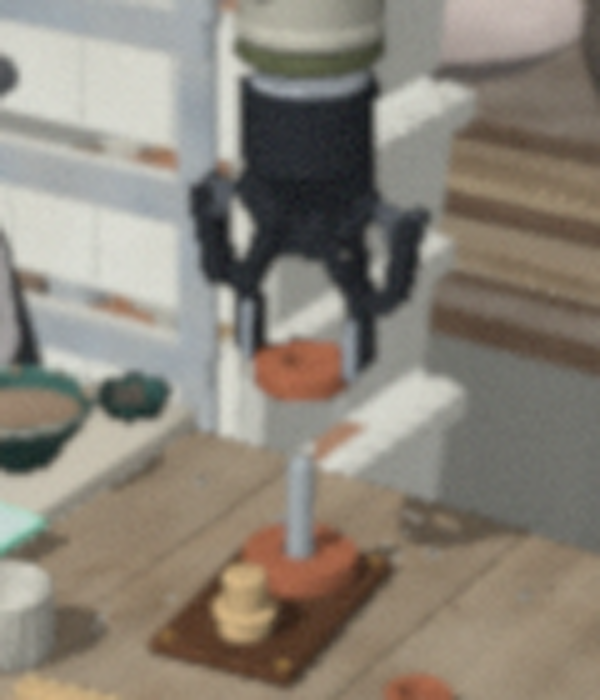

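View pics/t10.png

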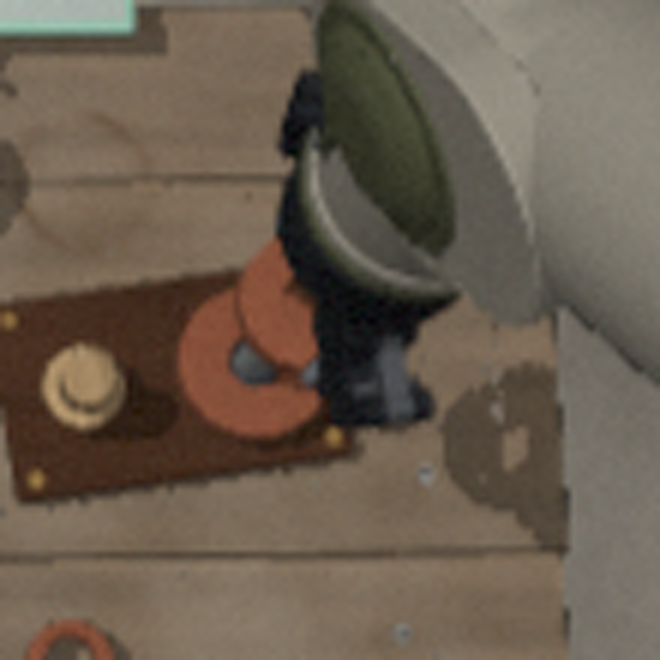

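```bash
python3 -m inch '0.02 0.0005 -0.001 0 0 0;0.015 0 0 0 0 0;0.01 0 0 0 0 0;0.008 0 0 0 0 0;0 0 0 0 0 0';python3 go.py 0.5724 -0.1515 0.089 7.6; python3 -m inch '0.006 0 0 0 0 0;0.01 0 0 0 0 0;0.012 0 0 0 0 0;0.012 0 0 0 0 0;0.006 0 0 0 0 0;0.005 0 0 0 0 0;0 0 0 0 0 0';python3 go.py 0.5724 -0.1515 0.032 7.6
```

```text
clock: 18.8
tool_pos: [0.5733, -0.1508, 0.0849]
tool_rot: [0.705, -0.047, 0.706, 0.047]
ft_force: [0.6, -0.7, -0.4]
grip_width: 0.055
t 18.8 pos [ 0.5733 -0.1508  0.0849] jaw psi 7.66 F [ 0.6 -0.7 -0.4] w 0.055 j [ 0.55  0.71 -0.59  2.    0.65  0.64 -0.34]
rot (tool) [ 0.06 -0.06 -0.02]
shift after rot (tool) mm [-4.1 -0.5 -1. ] | before rot [-4.1 -0.5 -1. ]
clock: 19.68
tool_pos: [0.5734, -0.1508, 0.0341]
tool_rot: [0.705, -0.047, 0.706, 0.047]
ft_force: [0.1, -0.1, -1.0]
grip_width: 0.0546
t 19.68 pos [ 0.5734 -0.1508  0.0341] jaw psi 7.67 F [ 0.1 -0.1 -1. ] w 0.0546 j [ 0.51  0.77 -0.52  2.02  0.73  0.55 -0.41]
rot (tool) [ 0.07 -0.03 -0.01]
shift after rot (tool) mm [ 2.1 -0.6 -1.1] | before rot [ 2.1 -0.6 -1.1]
```

```bash
python3 -m inch '0.002 0 0 0 0 0;0 0 0 0 0 0;0 0 0 0 0 0;0 0 0 0 0 0;-0.02 0 0 0 0 0;-0.04 0 0 0 0 0;-0.05 0 0 0 0 0;0 0 0 0 0 0' 100;python3 go.py 0.4436 -0.0665 0.13 7.6
python3 - <<'E'
from h import *
crop("scene",260,100,400,240,4.5,"s11.png")
crop("top",240,190,420,290,4.4,"t11.png")
E
```

```text
clock: 20.68
tool_pos: [0.5756, -0.1509, 0.1472]
tool_rot: [0.708, -0.048, 0.703, 0.046]
ft_force: [0.7, 0.1, -0.5]
grip_width: 0.085
t 20.68 pos [ 0.5756 -0.1509  0.1472] jaw psi 7.64 F [ 0.7  0.1 -0.5] w 0.085 j [ 0.61  0.63 -0.67  1.95  0.57  0.75 -0.27]
rot (tool) [0.04 0.36 0.13]
shift after rot (tool) mm [  17.2  101.1 -119.7] | before rot [  16.2  101.2 -119.7]
```

View pics/s11.png

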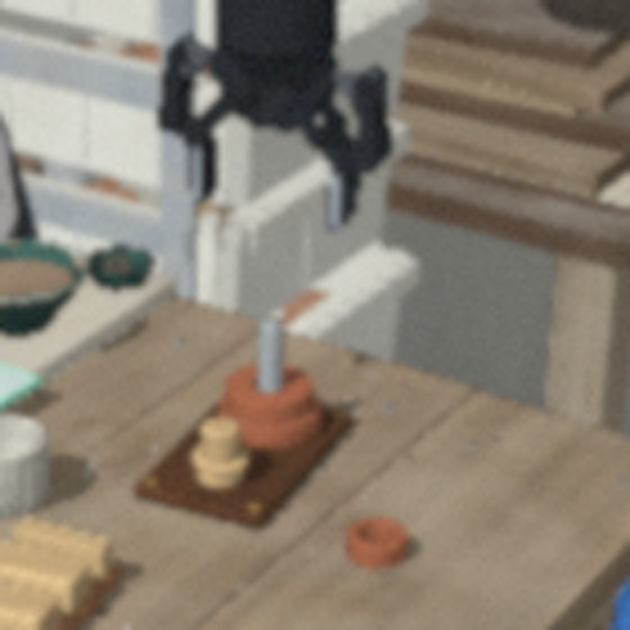

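View pics/t11.png

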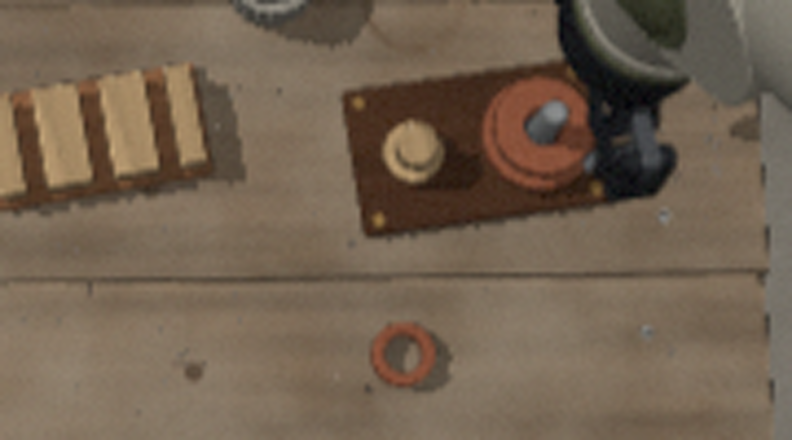

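```bash
python3 -m inch '0 0.034 -0.04 0 0 0;0 0.034 -0.04 0 0 0;0 0.033 -0.038 0 0 0;0.03 0 0 0 0 0;0.03 0 0 0 0 0;0.03 0 0 0 0 0;0 0 0 0 0 0' 68;python3 go.py 0.4436 -0.0665 0.007 7.6
```

```text
clock: 21.65
tool_pos: [0.4416, -0.0661, 0.0507]
tool_rot: [0.704, -0.048, 0.707, 0.048]
ft_force: [-0.3, 0.2, -0.1]
grip_width: 0.0577
t 21.65 pos [ 0.4416 -0.0661  0.0507] jaw psi 7.75 F [-0.3  0.2 -0.1] w 0.0577 j [ 0.31  0.63 -0.41  2.35  0.87  0.31 -0.74]
rot (tool) [ 0.15 -0.28 -0.03]
shift after rot (tool) mm [43.7 -0.7  1.9] | before rot [43.7 -0.7  2.1]
```

```bash
python3 -m inch '0.02 -0.0005 0.002 0 0 0;0.012 0 0 0 0 0;0.007 0 0 0 0 0;0.003 0 0 0 0 0;0 0 0 0 0 0';python3 go.py 0.4436 -0.0665 0.007 7.6
```

```text
clock: 22.28
tool_pos: [0.4452, -0.0668, 0.0106]
tool_rot: [0.706, -0.047, 0.706, 0.047]
ft_force: [0.3, 0.3, 0.7]
grip_width: 0.058
t 22.27 pos [ 0.4452 -0.0668  0.0106] jaw psi 7.65 F [0.3 0.3 0.7] w 0.058 j [ 0.18  0.7  -0.23  2.36  1.04  0.17 -0.89]
rot (tool) [ 0.05 -0.    0.02]
shift after rot (tool) mm [ 3.6  0.6 -1.6] | before rot [ 3.6  0.6 -1.6]
```

```bash
python3 -m inch '0.003 0 -0.001 0 0 0;0 0 0 0 0 0';python3 -m inch '0 0 0 0 0 0;0 0 0 0 0 0;0 0 0 0 0 0;0 0 0 0 0 0;0 0 0 0 0 0' 20;python3 go.py 0.4436 -0.0665 0.007 7.6
```

```text
clock: 22.52
tool_pos: [0.4441, -0.067, 0.0074]
tool_rot: [0.705, -0.047, 0.706, 0.047]
ft_force: [-0.6, 0.4, -0.0]
grip_width: 0.0579
clock: 23.15
tool_pos: [0.4442, -0.0669, 0.008]
tool_rot: [0.706, -0.047, 0.705, 0.047]
ft_force: [-1.1, 0.1, 12.1]
grip_width: 0.0348
t 23.15 pos [ 0.4442 -0.0669  0.008 ] jaw psi 7.67 F [-1.1  0.1 12.1] w 0.0348 j [ 0.17  0.71 -0.21  2.37  1.06  0.15 -0.91]
rot (tool) [0.07 0.03 0.03]
shift after rot (tool) mm [ 1.   0.5 -0.6] | before rot [ 1.   0.5 -0.6]
```

```bash
python3 -m inch '-0.01 0 0 0 0 0;-0.03 0 0 0 0 0;-0.045 0 0 0 0 0;-0.055 0 0 0 0 0;0 0 0 0 0 0;0 -0.034 0.038 0 0 0;0 -0.034 0.038 0 0 0;0 -0.032 0.039 0 0 0;0 0 0 0 0 0;0 0 0 0 0 0';python3 go.py 0.5724 -0.151 0.089 7.6;  python3 - <<'E'
from h import *
crop("scene",260,80,380,220,5,"s12.png")
crop("top",320,160,430,270,6,"t12.png")
E
```

```text
clock: 24.4
tool_pos: [0.5703, -0.1501, 0.1461]
tool_rot: [0.705, -0.047, 0.706, 0.048]
ft_force: [0.7, -0.7, -0.4]
grip_width: 0.034
t 24.4 pos [ 0.5703 -0.1501  0.1461] jaw psi 7.68 F [ 0.7 -0.7 -0.4] w 0.034 j [ 0.63  0.64 -0.71  1.96  0.59  0.76 -0.29]
rot (tool) [ 0.08 -0.14 -0.04]
shift after rot (tool) mm [57.1 -1.1  2. ] | before rot [57.1 -1.2  2.1]
```

View pics/s12.png

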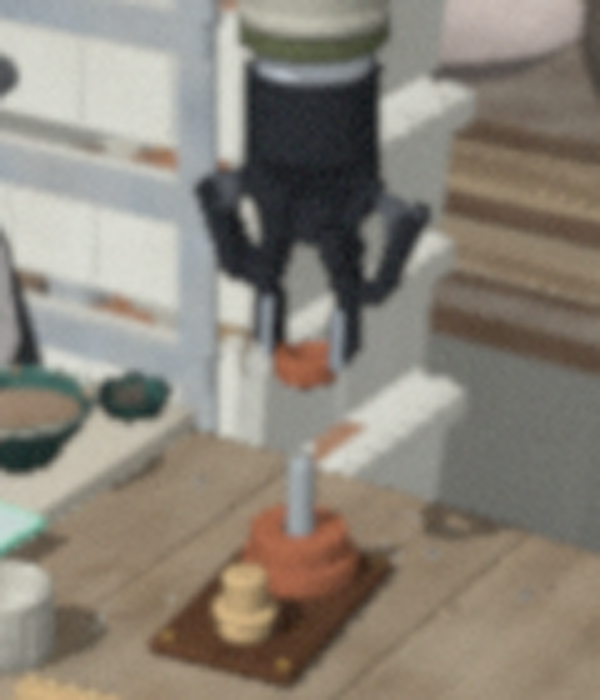

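View pics/t12.png

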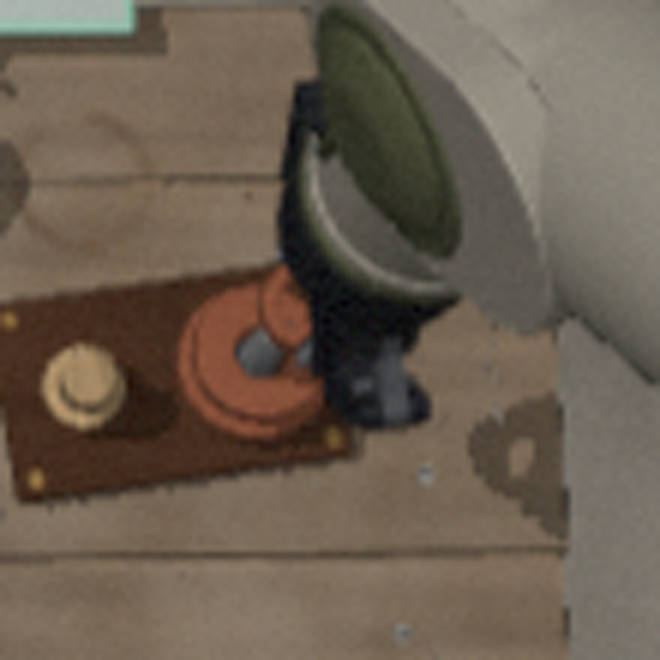

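```bash
python3 -m inch '0.02 -0.0015 0.002 0 0 0;0.02 0 0 0 0 0;0.01 0 0 0 0 0;0.006 0 0 0 0 0;0 0 0 0 0 0';python3 go.py 0.5724 -0.1513 0.085 7.6; python3 -m inch '0.003 0 0 0 0 0;0.005 0 0 0 0 0;0.008 0 0 0 0 0;0.01 0 0 0 0 0;0.009 0 0 0 0 0;0 0 0 0 0 0';python3 go.py 0.5724 -0.1513 0.05 7.6
```

```text
clock: 25.12
tool_pos: [0.5735, -0.1517, 0.0909]
tool_rot: [0.705, -0.047, 0.706, 0.047]
ft_force: [0.5, -0.4, -0.7]
grip_width: 0.0342
t 25.12 pos [ 0.5735 -0.1517  0.0909] jaw psi 7.67 F [ 0.5 -0.4 -0.7] w 0.0342 j [ 0.58  0.71 -0.64  1.99  0.68  0.67 -0.36]
rot (tool) [ 0.07 -0.05 -0.02]
shift after rot (tool) mm [ 5.9  0.5 -1.1] | before rot [ 5.9  0.5 -1.1]
clock: 25.88
tool_pos: [0.5732, -0.1517, 0.0554]
tool_rot: [0.705, -0.047, 0.706, 0.047]
ft_force: [0.2, -0.4, 0.0]
grip_width: 0.0342
t 25.88 pos [ 0.5732 -0.1517  0.0554] jaw psi 7.67 F [ 0.2 -0.4  0. ] w 0.0342 j [ 0.55  0.75 -0.59  2.01  0.73  0.61 -0.41]
rot (tool) [ 0.07 -0.09 -0.03]
shift after rot (tool) mm [ 5.4  0.5 -0.7] | before rot [ 5.4  0.5 -0.7]
```

```bash
python3 -m inch '0.003 0 0 0 0 0;0.003 0 0 0 0 0;0 0 0 0 0 0'; python3 -m inch '0 0 0 0 0 0;0 0 0 0 0 0;0 0 0 0 0 0;-0.02 0 0 0 0 0;-0.04 0 0 0 0 0;-0.04 0 0 0 0 0;0 0 0 0 0 0' 75;python3 go.py 0.562 -0.0745 0.15 7.6
python3 - <<'E'
from h import *
crop("scene",260,100,400,240,4.5,"s13.png")
crop("top",240,190,420,290,4.4,"t13.png")
E
```

```text
clock: 26.25
tool_pos: [0.5736, -0.1519, 0.0503]
tool_rot: [0.705, -0.047, 0.706, 0.047]
ft_force: [-0.8, 0.4, -0.5]
grip_width: 0.0349
clock: 27.12
tool_pos: [0.5754, -0.1519, 0.1545]
tool_rot: [0.707, -0.048, 0.704, 0.047]
ft_force: [0.8, -0.1, -0.3]
grip_width: 0.0642
t 27.12 pos [ 0.5754 -0.1519  0.1545] jaw psi 7.65 F [ 0.8 -0.1 -0.3] w 0.0642 j [ 0.64  0.63 -0.72  1.95  0.59  0.78 -0.28]
rot (tool) [0.05 0.31 0.11]
shift after rot (tool) mm [ 4.5 78.4 -3.1] | before rot [ 4.4 78.5 -3. ]
```

View pics/s13.png

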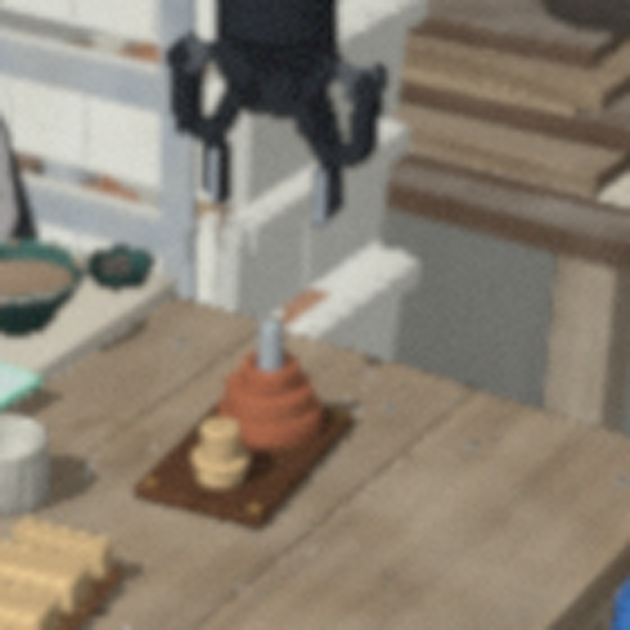

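View pics/t13.png

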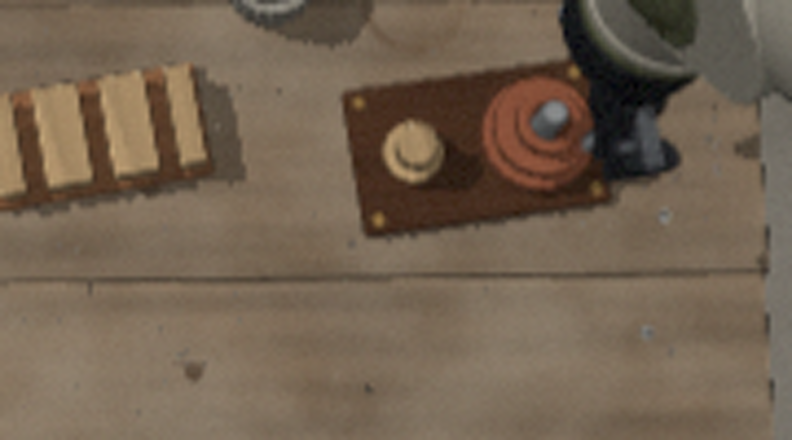

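```bash
python3 -m inch '0 0.026 -0.001 0 0 0;0 0.026 -0.001 0 0 0;0 0.025 -0.001 0 0 0;0.03 0 0 0 0 0;0.03 0 0 0 0 0;0.02 0 0 0 0 0;0 0 0 0 0 0;0 0 0 0 0 0' 65;python3 go.py 0.5624 -0.0754 0.0325 7.6
```

```text
clock: 28.22
tool_pos: [0.5604, -0.0758, 0.0706]
tool_rot: [0.705, -0.047, 0.706, 0.047]
ft_force: [-0.1, 0.3, -0.2]
grip_width: 0.0556
t 28.23 pos [ 0.5604 -0.0758  0.0706] jaw psi 7.68 F [-0.1  0.3 -0.2] w 0.0556 j [ 0.44  0.71 -0.6   2.06  0.72  0.59 -0.54]
rot (tool) [ 0.08 -0.03 -0.01]
shift after rot (tool) mm [38.1  0.1  2. ] | before rot [38.1  0.1  2. ]
```

```bash
python3 -m inch '0.015 0 0.001 0 0 0;0.015 0 0 0 0 0;0.006 0 0 0 0 0;0 0 0 0 0 0';python3 go.py 0.5624 -0.0754 0.0325 7.6; python3 -m inch '0 0 0 0 0 0;0 0 0 0 0 0;0 0 0 0 0 0;0 0 0 0 0 0;0 0 0 0 0 0' 0; python3 go.py 0.5624 -0.0754 0.0325 7.6
```

```text
clock: 28.72
tool_pos: [0.561, -0.0757, 0.0337]
tool_rot: [0.705, -0.047, 0.706, 0.047]
ft_force: [0.4, 1.2, 0.0]
grip_width: 0.0551
t 28.73 pos [ 0.561  -0.0757  0.0337] jaw psi 7.68 F [0.4 1.2 0. ] w 0.0551 j [ 0.39  0.76 -0.54  2.08  0.79  0.52 -0.6 ]
rot (tool) [ 0.08 -0.08 -0.01]
shift after rot (tool) mm [1.2 0.1 1.4] | before rot [1.2 0.1 1.4]
clock: 29.35
tool_pos: [0.5617, -0.0759, 0.0349]
tool_rot: [0.706, -0.047, 0.705, 0.047]
ft_force: [-0.8, 0.0, 5.3]
grip_width: 0.0224
t 29.35 pos [ 0.5617 -0.0759  0.0349] jaw psi 7.65 F [-0.8  0.   5.3] w 0.0224 j [ 0.39  0.75 -0.54  2.08  0.79  0.52 -0.6 ]
rot (tool) [0.05 0.03 0.02]
shift after rot (tool) mm [2.4 0.4 0.8] | before rot [2.4 0.4 0.8]
```

```bash
python3 -m inch '-0.02 0 0 0 0 0;-0.035 0 0 0 0 0;-0.045 0 0 0 0 0;0 0 0 0 0 0;0 -0.025 0.001 0 0 0;0 -0.025 0 0 0 0;0 -0.024 0 0 0 0;0 0 0 0 0 0;0 0 0 0 0 0';python3 go.py 0.5735 -0.1504 0.098 7.6
python3 - <<'E'
from h import *
crop("scene",280,100,360,200,7,"s14.png")
E
```

```text
clock: 30.48
tool_pos: [0.5719, -0.1483, 0.1338]
tool_rot: [0.705, -0.047, 0.706, 0.048]
ft_force: [0.4, 0.7, -0.0]
grip_width: 0.022
t 30.48 pos [ 0.5719 -0.1483  0.1338] jaw psi 7.68 F [ 0.4  0.7 -0. ] w 0.022 j [ 0.62  0.66 -0.7   1.97  0.62  0.74 -0.31]
rot (tool) [ 0.08 -0.05 -0.05]
shift after rot (tool) mm [35.8 -2.3  1.3] | before rot [35.8 -2.4  1.4]
```

View pics/s14.png

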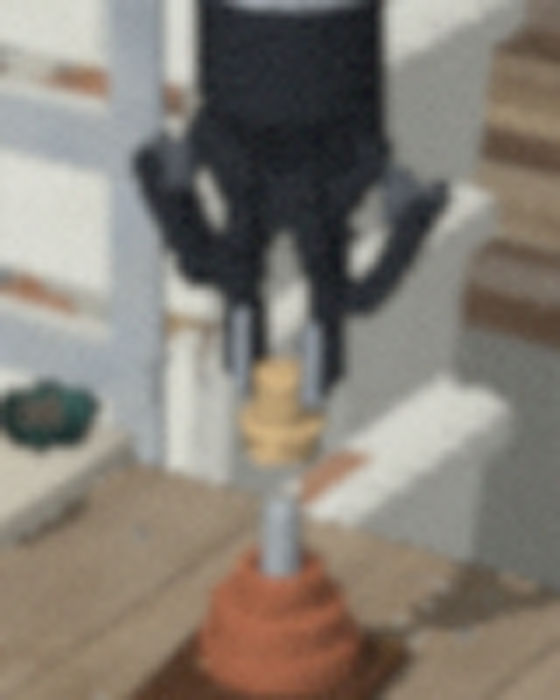

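```bash
python3 -m inch '0.01 -0.0023 0.0015 0 0 0;0.006 0 0 0 0 0;0 0 0 0 0 0';python3 go.py 0.5735 -0.1504 0.098 7.6; python3 -m inch '0.006 0 0 0 0 0;0.006 0 0 0 0 0;0.004 0 0 0 0 0;0 0 0 0 0 0';python3 go.py 0.5735 -0.1504 0.098 7.6
```

```text
clock: 30.9
tool_pos: [0.5737, -0.1508, 0.1175]
tool_rot: [0.705, -0.047, 0.706, 0.048]
ft_force: [0.5, -0.3, 0.4]
grip_width: 0.022
t 30.9 pos [ 0.5737 -0.1508  0.1175] jaw psi 7.69 F [ 0.5 -0.3  0.4] w 0.022 j [ 0.61  0.68 -0.68  1.97  0.64  0.72 -0.33]
rot (tool) [ 0.09 -0.08 -0.03]
shift after rot (tool) mm [19.5  0.4 -0.1] | before rot [19.5  0.4 -0.1]
clock: 31.4
tool_pos: [0.5739, -0.1511, 0.102]
tool_rot: [0.705, -0.047, 0.706, 0.047]
ft_force: [0.4, -0.5, 0.0]
grip_width: 0.0219
t 31.4 pos [ 0.5739 -0.1511  0.102 ] jaw psi 7.66 F [ 0.4 -0.5  0. ] w 0.0219 j [ 0.6   0.7  -0.66  1.98  0.66  0.69 -0.35]
rot (tool) [ 0.06 -0.04 -0.01]
shift after rot (tool) mm [ 4.   0.8 -0.3] | before rot [ 4.   0.8 -0.3]
```

```bash
python3 -m inch '0.002 0 0 0 0 0;0.002 0 0 0 0 0;0.001 0 0 0 0 0;0 0 0 0 0 0';python3 go.py 0.5735 -0.1504 0.098 7.6
```

```text
clock: 31.9
tool_pos: [0.5741, -0.1512, 0.0979]
tool_rot: [0.706, -0.047, 0.706, 0.047]
ft_force: [-1.2, 0.9, 5.8]
grip_width: 0.0219
t 31.9 pos [ 0.5741 -0.1512  0.0979] jaw psi 7.65 F [-1.2  0.9  5.8] w 0.0219 j [ 0.59  0.7  -0.65  1.98  0.67  0.68 -0.36]
rot (tool) [ 0.05 -0.    0.03]
shift after rot (tool) mm [-0.1  0.9 -0.5] | before rot [-0.1  0.9 -0.5]
```

```bash
python3 -m inch '0 0 0 0 0 0;0 0 0 0 0 0;0 0 0 0 0 0;-0.03 0 0 0 0 0;-0.03 0 0 0 0 0;-0.03 0 0 0 0 0;0 0 0 0 0 0' 50;python3 go.py 0.578 0.114 0.19 96.9
python3 - <<'E'
from h import *
crop("scene",260,100,400,240,4.5,"s15.png")
crop("top",300,160,420,260,5.5,"t15.png")
E
```

```text
clock: 32.78
tool_pos: [0.5752, -0.1512, 0.1894]
tool_rot: [0.707, -0.048, 0.704, 0.047]
ft_force: [0.1, -0.4, -0.8]
grip_width: 0.0426
t 32.77 pos [ 0.5752 -0.1512  0.1894] jaw psi 7.64 F [ 0.1 -0.4 -0.8] w 0.0426 j [ 0.67  0.59 -0.76  1.92  0.54  0.84 -0.24]
rot (tool) [-89.26   0.09   0.21]
shift after rot (tool) mm [ -0.6 -34.6 262.9] | before rot [ -0.8 262.4  38. ]
```

View pics/s15.png

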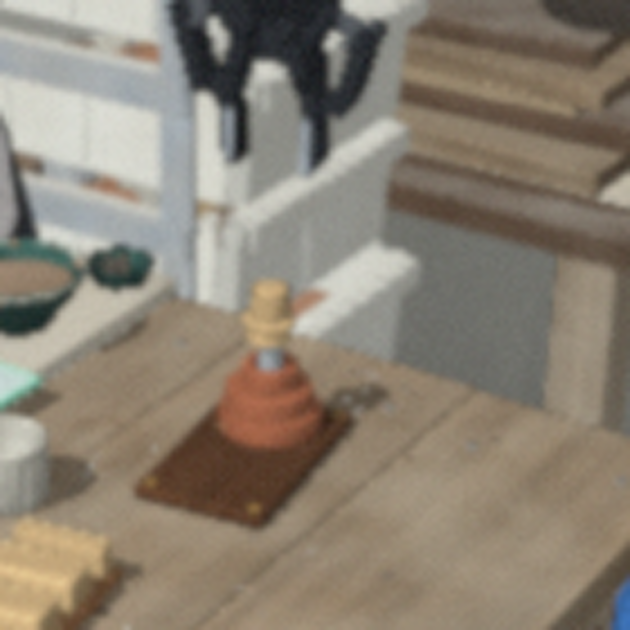

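```bash
python3 -m inch '-0.02 0 0 0 0 0;-0.02 0.04 0.002 0 0 0;-0.01 0.05 0.002 0 0 0;0 0.055 0.003 0 0 0;0 0.05 0.003 0 0 0;0 0.04 0.003 0 0 0;0 0.03 0.003 0 0 0;0 0 0 0 0 0';python3 go.py 0.578 0.114 0.19 96.9
```

```text
clock: 33.88
tool_pos: [0.5542, 0.1167, 0.2381]
tool_rot: [0.705, -0.048, 0.705, 0.049]
ft_force: [-0.0, -0.2, 0.6]
grip_width: 0.0425
t 33.88 pos [0.5542 0.1167 0.2381] jaw psi 7.91 F [-0.  -0.2  0.6] w 0.0425 j [ 0.25  0.51 -0.8   1.93  0.46  0.9  -0.65]
rot (tool) [-8.899e+01  7.000e-02 -5.000e-02]
shift after rot (tool) mm [ 48.1 -23.3  -5.5] | before rot [48.1 -6.  23.1]
```

Cap is seated on the spindle (knob top at (270,283) in the crop). Now rotate and go to the nearest tile.

```bash
python3 -m inch '0 0 0 -9.9 0 0;0 0 0 -9.9 0 0;0 0 0 -9.9 0 0;0 0 0 -9.9 0 0;0 0 0 -9.9 0 0;0 0 0 -9.9 0 0;0 0 0 -9.9 0 0;0 0 0 -9.9 0 0;0 0 0 -9.8 0 0;0 0 0 0 0 0' 36;python3 go.py 0.533 0.294 0.15 96.9
```

```text
clock: 35.12
tool_pos: [0.5548, 0.1123, 0.237]
tool_rot: [0.47, -0.527, 0.471, 0.528]
ft_force: [-0.2, 0.3, 1.0]
grip_width: 0.0306
t 35.12 pos [0.5548 0.1123 0.237 ] jaw psi 96.51 F [-0.2  0.3  1. ] w 0.0306 j [ 0.47  0.68 -1.21  1.92  0.72  1.08  0.64]
rot (tool) [-0.39  0.   -0.08]
shift after rot (tool) mm [ 87.   -0.2 183. ] | before rot [ 87.    0.9 183. ]
```

Run:
```python
from h import *
a=manip.snapshot("scene");b=manip.snapshot("top")
crop("scene",180,200,300,320,5,"s16.png",a); crop("top",145,190,300,265,5,"t16.png",b)
```

```text
(no output)
```

View pics/t16.png

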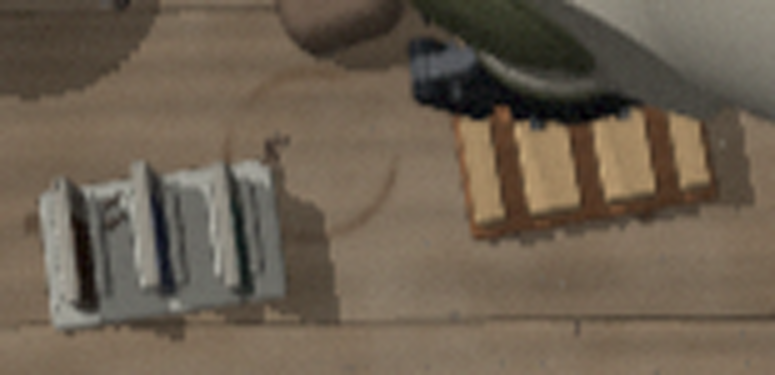

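```bash
python3 -m inch '0 0 0.04 -0.4 0 0;0 0 0.05 0 0 0;0 0 0 0 0 0' ;python3 go.py 0.533 0.294 0.15 96.9
```

```text
clock: 35.6
tool_pos: [0.5427, 0.2071, 0.2384]
tool_rot: [0.468, -0.53, 0.467, 0.531]
ft_force: [-1.0, -0.5, 0.4]
grip_width: 0.0313
t 35.6 pos [0.5427 0.2071 0.2384] jaw psi 97.21 F [-1.  -0.5  0.4] w 0.0313 j [ 0.28  0.68 -1.19  1.89  0.72  1.08  0.5 ]
rot (tool) [0.31 0.11 0.07]
shift after rot (tool) mm [88.4 -0.8 87.4] | before rot [88.6 -1.1 87.2]
```

```bash
python3 -m inch '0 -0.001 0.04 0.3 0 0;0 0 0.047 0 0 0;0.04 0 0 0 0 0;0.04 0 0 0 0 0;0.03 0 0 0 0 0;0 0 0 0 0 0' ;python3 go.py 0.533 0.294 0.039 96.9
python3 - <<'E'
from h import *
a=manip.snapshot("scene")
crop("scene",180,200,300,320,5,"s17.png",a)
E
```

```text
clock: 36.35
tool_pos: [0.534, 0.2876, 0.1256]
tool_rot: [0.469, -0.528, 0.472, 0.528]
ft_force: [0.8, 0.1, 1.4]
grip_width: 0.0305
t 36.35 pos [0.534  0.2876 0.1256] jaw psi 96.62 F [0.8 0.1 1.4] w 0.0305 j [ 0.05  0.81 -1.03  1.92  0.88  0.95  0.26]
rot (tool) [-0.28 -0.14 -0.19]
shift after rot (tool) mm [86.6  0.2  6.4] | before rot [86.5 -0.1  6.6]
```

View pics/s17.png

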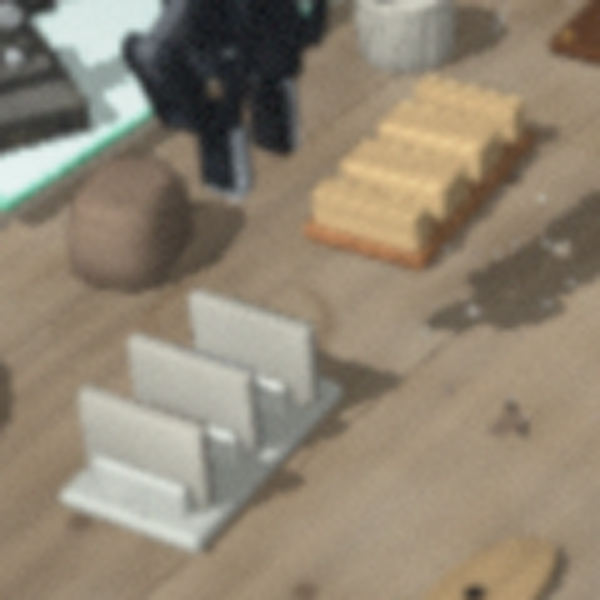

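```bash
python3 -m inch '0.02 0 0.0065 -0.3 0 0;0.025 0 0 0 0 0;0.02 0 0 0 0 0;0 0 0 0 0 0' ;python3 go.py 0.533 0.294 0.037 96.9
python3 - <<'E'
from h import *
a=manip.snapshot("scene")
crop("scene",200,220,280,300,8,"s18.png",a)
E
```

```text
clock: 36.9
tool_pos: [0.5332, 0.2956, 0.0612]
tool_rot: [0.468, -0.53, 0.469, 0.53]
ft_force: [0.0, 0.6, -0.2]
grip_width: 0.0305
t 36.9 pos [0.5332 0.2956 0.0612] jaw psi 97.06 F [ 0.   0.6 -0.2] w 0.0305 j [-0.01  0.89 -0.96  1.95  0.99  0.87  0.18]
rot (tool) [ 0.16 -0.05 -0.11]
shift after rot (tool) mm [24.2  0.3 -1.5] | before rot [24.2  0.3 -1.5]
```

View pics/s18.png

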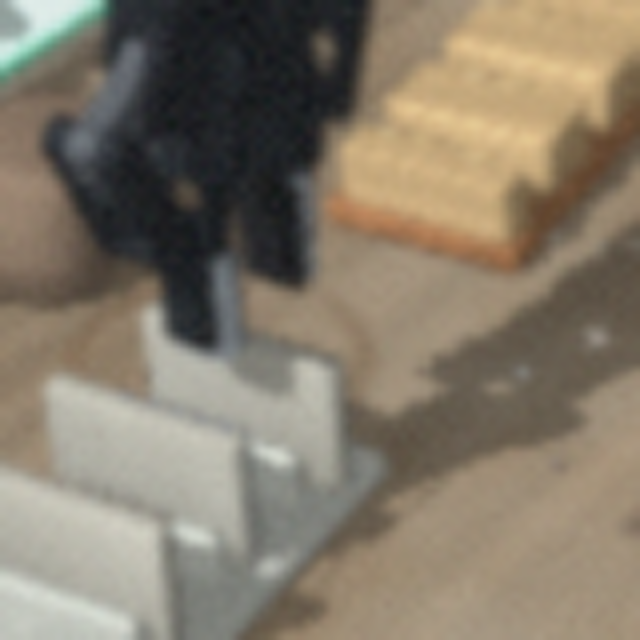

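```bash
python3 -m inch '0.014 0 -0.0015 0.1 0 0;0.01 0 0 0 0 0;0 0 0 0 0 0'; python3 go.py 0.533 0.294 0.037 96.9;  python3 -m inch '0 0 0 0 0 0;0 0 0 0 0 0;0 0 0 0 0 0;0 0 0 0 0 0;0 0 0 0 0 0' 0 ;python3 go.py 0.533 0.294 0.037 96.9
```

```text
clock: 37.33
tool_pos: [0.5335, 0.2941, 0.0375]
tool_rot: [0.468, -0.529, 0.469, 0.53]
ft_force: [-0.7, -0.4, 0.8]
grip_width: 0.0311
t 37.33 pos [0.5335 0.2941 0.0375] jaw psi 96.95 F [-0.7 -0.4  0.8] w 0.0311 j [-0.02  0.92 -0.93  1.96  1.03  0.84  0.14]
rot (tool) [ 0.05 -0.04 -0.08]
shift after rot (tool) mm [0.5 0.5 0. ] | before rot [0.5 0.5 0. ]
clock: 37.95
tool_pos: [0.5338, 0.2949, 0.0386]
tool_rot: [0.469, -0.529, 0.468, 0.53]
ft_force: [0.2, 1.6, 1.6]
grip_width: 0.0061
t 37.95 pos [0.5338 0.2949 0.0386] jaw psi 96.97 F [0.2 1.6 1.6] w 0.0061 j [-0.02  0.91 -0.93  1.96  1.03  0.84  0.14]
rot (tool) [0.07 0.05 0.01]
shift after rot (tool) mm [ 1.6  0.9 -0.8] | before rot [ 1.6  0.9 -0.8]
```

```bash
python3 -m inch '-0.01 0 0 0 0 0;-0.03 0 0 0 0 0;-0.04 0 0 0 0 0;0 0 0 0 0 0';python3 go.py 0.5715 0.1533 0.0396 99.4
python3 - <<'E'
from h import *
b=cv2.imread("pics/top0.png")
crop("top",230,200,295,245,12,"t0r.png",b)
a=cv2.imread("pics/scene0.png"); crop("scene",235,205,295,260,12,"s0r.png",a)
E
```

```text
clock: 38.45
tool_pos: [0.5348, 0.2948, 0.1214]
tool_rot: [-0.47, 0.53, -0.468, -0.529]
ft_force: [-0.1, 0.2, -0.9]
grip_width: 0.0065
t 38.45 pos [0.5348 0.2948 0.1214] jaw psi 96.91 F [-0.1  0.2 -0.9] w 0.0065 j [ 0.03  0.82 -1.03  1.92  0.89  0.94  0.25]
rot (tool) [-2.49  0.02  0.2 ]
shift after rot (tool) mm [  81.8  -13.1 -145.6] | before rot [  81.8  -19.1 -144.9]
```

View pics/t0r.png

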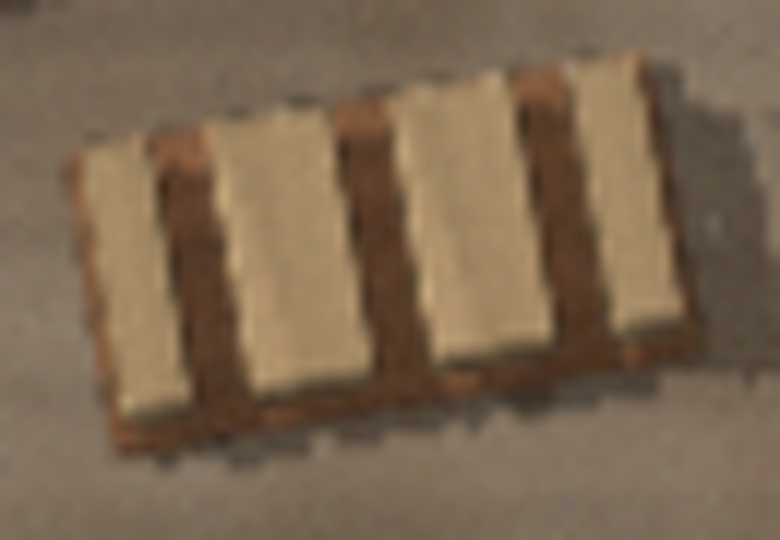

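View pics/s0r.png

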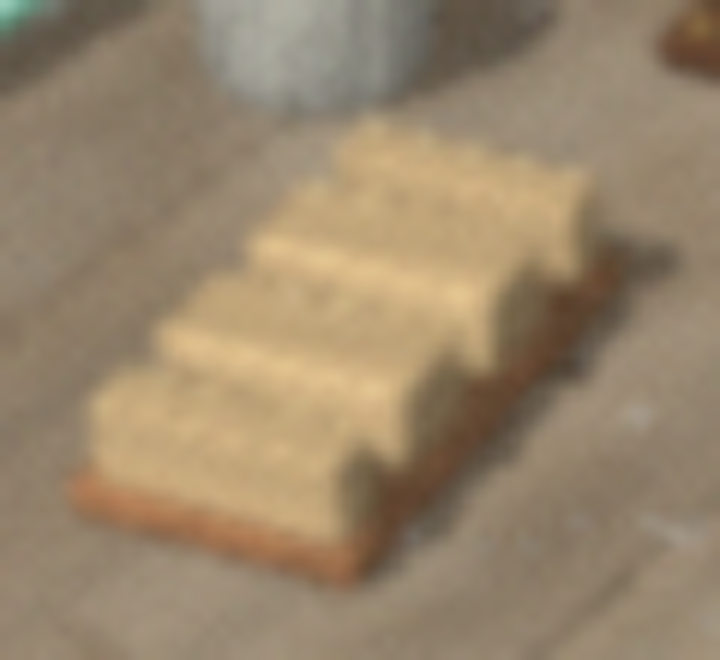

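```bash
python3 - <<'E'
from h import *
def T(u0,v0,s,p): return (u0+(p[0]+.5)/s-.5, v0+(p[1]+.5)/s-.5)
t=lambda p:T(230,200,12,p); s=lambda p:T(235,205,12,p)
for a,b in(((177,133),(220,400)),((360,102),(402,368)),((537,67),(582,339))):
    A=onz("top",*t(a),.03);B=onz("top",*t(b),.03);d=A-B;print(((A+B)/2).round(4),np.linalg.norm(d).round(4),np.degrees(np.arctan2(d[1],d[0])).round(2))
# corners tri: block4 far -y corner ; block1 near +y corner (nearest robot)
for n,ps,pt in(("b1 near+y",(95,400),(80,145)),("b1 near robot right",(340,462),(118,413)),("b4 far",(365,118),(565,65)),("b4 right",(590,180),(640,52))):
    X,e=tri(s(ps),t(pt));print(n,X.round(4),round(e,4))
E
python3 go.py 0.5715 0.1533 0.0396 99.2
```

```text
[0.5702 0.1529 0.03  ] 0.0598 8.83
[0.5767 0.1132 0.03  ] 0.0596 8.33
[0.5833 0.0744 0.03  ] 0.0611 8.42
b1 near+y [0.5965 0.1779 0.028 ] 0.003
b1 near robot right [0.537  0.1697 0.0307] 0.0022
b4 far [0.6087 0.0709 0.039 ] 0.0073
b4 right [0.5952 0.0432 0.0184] 0.0535
t 38.45 pos [0.5348 0.2948 0.1214] jaw psi 96.91 F [-0.1  0.2 -0.9] w 0.0065 j [ 0.03  0.82 -1.03  1.92  0.89  0.94  0.25]
rot (tool) [-2.29  0.02  0.2 ]
shift after rot (tool) mm [  81.8  -13.6 -145.5] | before rot [  81.8  -19.1 -144.9]
```

```bash
python3 -m inch '0 0 0 -2 0 0;0 -0.005 -0.047 0 0 0;0 -0.005 -0.047 0 0 0;0 -0.004 -0.047 0 0 0;0 0 0 0 0 0;0 0 0 0 0 0';python3 go.py 0.5705 0.153 0.065 98.9
```

```text
clock: 39.2
tool_pos: [0.5691, 0.1573, 0.1176]
tool_rot: [0.459, -0.537, 0.46, 0.538]
ft_force: [-0.4, 0.9, -0.4]
grip_width: 0.0061
t 39.2 pos [0.5691 0.1573 0.1176] jaw psi 98.98 F [-0.4  0.9 -0.4] w 0.0061 j [ 0.28  0.82 -1.05  1.97  0.91  0.93  0.48]
rot (tool) [ 0.08  0.02 -0.09]
shift after rot (tool) mm [52.6 -0.7 -4.5] | before rot [52.6 -0.8 -4.5]
```

```bash
python3 -m inch '0.02 -0.001 -0.0045 0 0 0;0.02 0 0 0 0 0;0.009 0 0 0 0 0;0 0 0 0 0 0';python3 go.py 0.5705 0.153 0.0396 98.9
python3 - <<'E'
from h import *
a=manip.snapshot("scene");b=manip.snapshot("top")
crop("scene",235,195,295,260,10,"s19.png",a); crop("top",220,195,300,250,9,"t19.png",b)
E
```

```text
clock: 39.7
tool_pos: [0.5706, 0.1535, 0.0682]
tool_rot: [0.459, -0.537, 0.46, 0.538]
ft_force: [0.2, 1.1, -1.6]
grip_width: 0.0063
t 39.7 pos [0.5706 0.1535 0.0682] jaw psi 99.02 F [ 0.2  1.1 -1.6] w 0.0063 j [ 0.25  0.87 -0.99  1.99  1.    0.87  0.42]
rot (tool) [ 0.12  0.   -0.12]
shift after rot (tool) mm [28.6  0.1 -0.4] | before rot [28.6  0.1 -0.4]
```

View pics/s19.png

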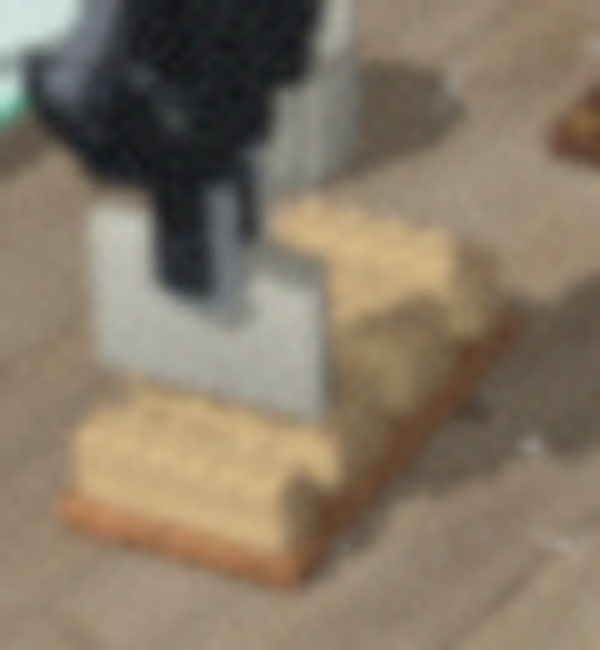

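View pics/t19.png

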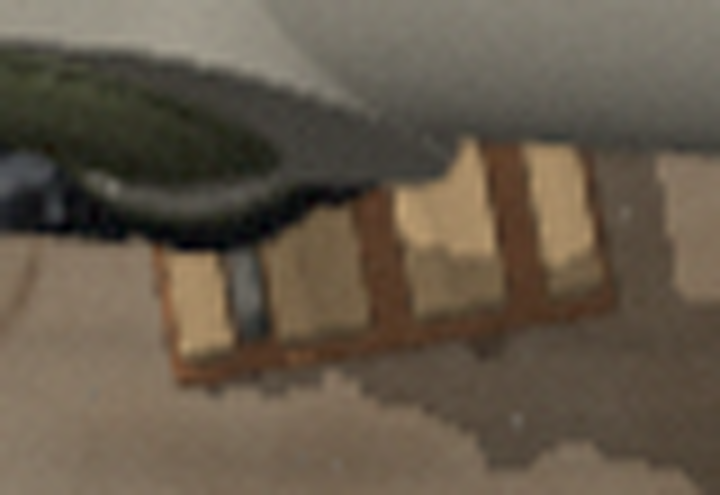

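```bash
python3 -m inch '0.006 0 0 0 0 0;0.006 0 0 0 0 0;0.004 0 0 0 0 0;0 0 0 0 0 0';python3 go.py 0.5705 0.153 0.0396 98.9;python3 -m inch '0.005 0 0 0 0 0;0.004 0 0 0 0 0;0 0 0 0 0 0';python3 go.py 0.5705 0.153 0.0396 98.9
```

```text
clock: 40.3
tool_pos: [0.5711, 0.1529, 0.053]
tool_rot: [0.459, -0.537, 0.46, 0.538]
ft_force: [0.0, 1.0, -0.7]
grip_width: 0.0065
t 40.3 pos [0.5711 0.1529 0.053 ] jaw psi 98.96 F [ 0.   1.  -0.7] w 0.0065 j [ 0.24  0.89 -0.97  2.    1.03  0.85  0.4 ]
rot (tool) [ 0.06 -0.01 -0.04]
shift after rot (tool) mm [13.4  0.6  0.2] | before rot [13.4  0.6  0.2]
clock: 40.67
tool_pos: [0.5711, 0.153, 0.044]
tool_rot: [0.459, -0.537, 0.46, 0.538]
ft_force: [-1.0, 0.5, -1.0]
grip_width: 0.0065
t 40.67 pos [0.5711 0.153  0.044 ] jaw psi 98.96 F [-1.   0.5 -1. ] w 0.0065 j [ 0.24  0.9  -0.96  2.    1.04  0.84  0.39]
rot (tool) [ 0.06 -0.01 -0.05]
shift after rot (tool) mm [4.4 0.6 0.1] | before rot [4.4 0.6 0.1]
```

```bash
python3 -m inch '0.003 0 0 0 0 0;0.0015 0 0 0 0 0;0.001 0 0 0 0 0;0 0 0 0 0 0';python3 go.py 0.5705 0.153 0.0396 98.9
```

```text
clock: 41.18
tool_pos: [0.5712, 0.1532, 0.0396]
tool_rot: [-0.459, 0.538, -0.459, -0.537]
ft_force: [-2.0, -0.4, 8.3]
grip_width: 0.0063
t 41.17 pos [0.5712 0.1532 0.0396] jaw psi 98.97 F [-2.  -0.4  8.3] w 0.0063 j [ 0.23  0.91 -0.95  2.01  1.05  0.83  0.38]
rot (tool) [ 0.07 -0.02  0.02]
shift after rot (tool) mm [-0.   0.8 -0.1] | before rot [-0.   0.8 -0.1]
```

```bash
python3 -m inch '0 0 0 0 0 0;0 0 0 0 0 0;0 0 0 0 0 0;-0.02 0 0 0 0 0;-0.03 0 0 0 0 0;-0.03 0 0 0 0 0;0 0 0 2 0 0;0 0 0 0 0 0' 34;python3 go.py 0.534 0.3348 0.12 96.9
python3 - <<'E'
from h import *
a=manip.snapshot("scene")
crop("scene",180,195,300,315,5,"s20.png",a)
E
```

```text
clock: 42.18
tool_pos: [0.5711, 0.1526, 0.1183]
tool_rot: [-0.469, 0.529, -0.469, -0.529]
ft_force: [0.2, 0.1, 0.2]
grip_width: 0.0291
t 42.17 pos [0.5711 0.1526 0.1183] jaw psi 96.91 F [0.2 0.1 0.2] w 0.0291 j [ 0.29  0.81 -1.04  1.97  0.9   0.92  0.46]
rot (tool) [ 0.01 -0.04 -0.03]
shift after rot (tool) mm [ -1.7  15.  185.4] | before rot [ -1.8  14.9 185.4]
```

View pics/s20.png

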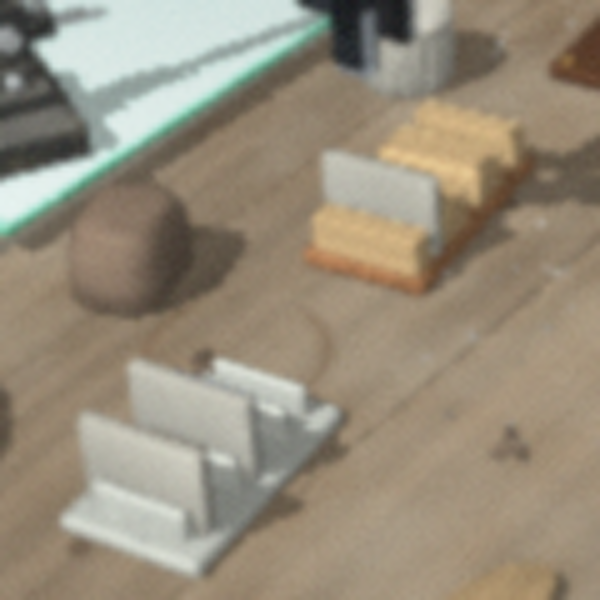

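Tile sits fully in the first groove. Next: the middle setter tile.

```bash
python3 -m inch '0 0.004 0.047 0 0 0;0 0.004 0.047 0 0 0;0 0.004 0.047 0 0 0;0 0.003 0.045 0 0 0;0 0 0 0 0 0;0.02 0 0 0 0 0;0.02 0 0 0 0 0;0 0 0 0 0 0';python3 go.py 0.534 0.3348 0.037 96.9
```

```text
clock: 43.22
tool_pos: [0.5334, 0.3336, 0.076]
tool_rot: [0.467, -0.529, 0.471, 0.529]
ft_force: [0.4, -0.6, 0.8]
grip_width: 0.029
t 43.23 pos [0.5334 0.3336 0.076 ] jaw psi 96.89 F [ 0.4 -0.6  0.8] w 0.029 j [-0.06  0.88 -0.97  1.9   0.94  0.91  0.17]
rot (tool) [-0.01 -0.14 -0.22]
shift after rot (tool) mm [39.  -0.8  1.1] | before rot [39.  -0.9  1.2]
```

```bash
python3 -m inch '0.02 -0.0005 0.001 0 0 0;0.015 0 0 0 0 0;0.0035 0 0 0 0 0;0 0 0 0 0 0';python3 go.py 0.534 0.3348 0.037 96.9;  python3 -m inch '0 0 0 0 0 0;0 0 0 0 0 0;0 0 0 0 0 0;0 0 0 0 0 0;0 0 0 0 0 0' 0;python3 go.py 0.534 0.3348 0.037 96.9
```

```text
clock: 43.72
tool_pos: [0.5341, 0.337, 0.0401]
tool_rot: [0.469, -0.529, 0.469, 0.53]
ft_force: [0.2, -0.3, -0.1]
grip_width: 0.0292
t 43.73 pos [0.5341 0.337  0.0401] jaw psi 96.97 F [ 0.2 -0.3 -0.1] w 0.0292 j [-0.09  0.93 -0.93  1.91  1.    0.86  0.13]
rot (tool) [ 0.07  0.   -0.04]
shift after rot (tool) mm [ 3.1  0.3 -2.2] | before rot [ 3.1  0.3 -2.2]
clock: 44.35
tool_pos: [0.5345, 0.3373, 0.041]
tool_rot: [-0.469, 0.529, -0.468, -0.529]
ft_force: [-0.1, -0.5, 6.2]
grip_width: 0.0063
t 44.35 pos [0.5345 0.3373 0.041 ] jaw psi 96.96 F [-0.1 -0.5  6.2] w 0.0063 j [-0.09  0.93 -0.93  1.91  1.    0.86  0.13]
rot (tool) [0.06 0.03 0.04]
shift after rot (tool) mm [ 4.   0.8 -2.4] | before rot [ 4.   0.8 -2.4]
```

```bash
python3 -m inch '-0.01 0 0 0 0 0;-0.035 0 0 0 0 0;-0.04 0 0 0 0 0;0 0 0 -2 0 0;0 0 0 0 0 0';python3 go.py 0.577 0.1135 0.12 98.9
```

```text
clock: 44.98
tool_pos: [0.5343, 0.3363, 0.1251]
tool_rot: [-0.459, 0.538, -0.46, -0.537]
ft_force: [-0.3, -0.5, -0.4]
grip_width: 0.0061
t 44.98 pos [0.5343 0.3363 0.1251] jaw psi 98.95 F [-0.3 -0.5 -0.4] w 0.0061 j [-0.03  0.83 -1.03  1.87  0.88  0.97  0.26]
rot (tool) [ 0.05 -0.04 -0.02]
shift after rot (tool) mm [   5.1   -7.7 -226.7] | before rot [   5.3   -7.5 -226.7]
```

```bash
python3 -m inch '0 -0.002 -0.045 0 0 0;0 -0.002 -0.046 0 0 0;0 -0.002 -0.046 0 0 0;0 -0.0015 -0.046 0 0 0;0 0 -0.043 0 0 0;0 0 0 0 0 0;0 0 0 0 0 0;0.02 0 0 0 0 0;0.015 0 0 0 0 0;0 0 0 0 0 0';python3 go.py 0.577 0.1135 0.07 98.9
```

```text
clock: 46.22
tool_pos: [0.5757, 0.1152, 0.0885]
tool_rot: [0.458, -0.537, 0.46, 0.539]
ft_force: [0.2, -0.2, -1.6]
grip_width: 0.0063
t 46.23 pos [0.5757 0.1152 0.0885] jaw psi 99.04 F [ 0.2 -0.2 -1.6] w 0.0063 j [ 0.33  0.85 -1.01  1.99  0.96  0.89  0.51]
rot (tool) [ 0.14 -0.01 -0.18]
shift after rot (tool) mm [18.5 -1.  -1.9] | before rot [18.5 -1.1 -1.9]
```

```bash
python3 -m inch '0.01 -0.001 -0.002 0 0 0;0.008 0 0 0 0 0;0 0 0 0 0 0';python3 go.py 0.577 0.1135 0.042 98.9;  python3 - <<'E'
from h import *
a=manip.snapshot("scene");b=manip.snapshot("top")
crop("scene",235,195,295,260,10,"s21.png",a); crop("top",220,195,300,250,9,"t21.png",b)
E
```

```text
clock: 46.6
tool_pos: [0.5779, 0.1128, 0.0717]
tool_rot: [0.459, -0.537, 0.46, 0.538]
ft_force: [-0.2, -0.2, -0.4]
grip_width: 0.0065
t 46.6 pos [0.5779 0.1128 0.0717] jaw psi 98.95 F [-0.2 -0.2 -0.4] w 0.0065 j [ 0.33  0.87 -0.99  2.    0.99  0.87  0.49]
rot (tool) [ 0.05 -0.01 -0.06]
shift after rot (tool) mm [29.7  0.7  0.8] | before rot [29.7  0.7  0.8]
```

View pics/s21.png

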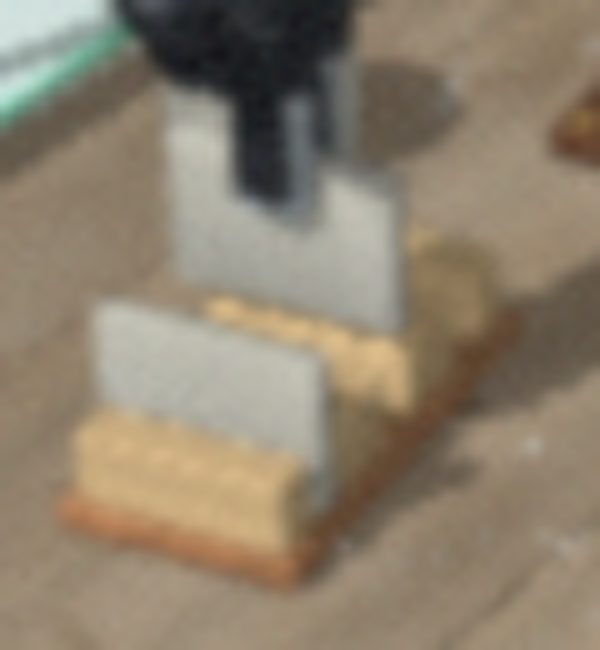

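View pics/t21.png

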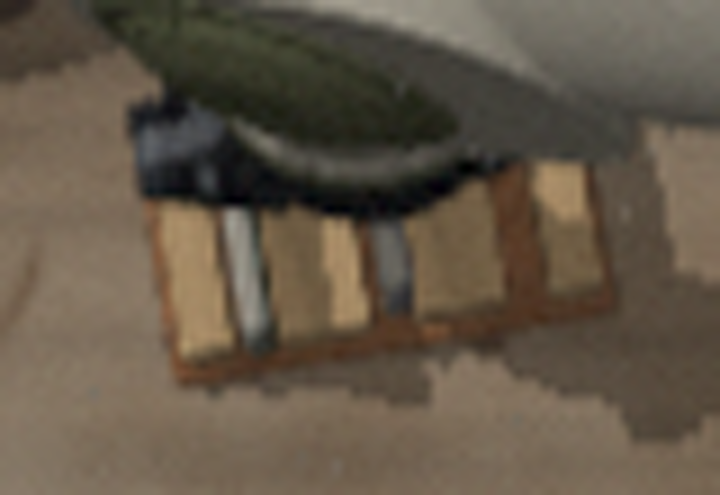

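```bash
python3 -m inch '0.004 0.0005 0.001 0 0 0;0.007 0 0 0 0 0;0.006 0 0 0 0 0;0 0 0 0 0 0';python3 go.py 0.577 0.1135 0.042 98.9;  python3 -m inch '0.005 0 0 0 0 0;0.004 0 0 0 0 0;0 0 0 0 0 0';python3 go.py 0.577 0.1135 0.042 98.9
```

```text
clock: 47.2
tool_pos: [0.5772, 0.1138, 0.0547]
tool_rot: [0.459, -0.537, 0.46, 0.538]
ft_force: [0.5, -0.4, 0.0]
grip_width: 0.0058
t 47.2 pos [0.5772 0.1138 0.0547] jaw psi 98.96 F [ 0.5 -0.4  0. ] w 0.0058 j [ 0.31  0.89 -0.97  2.01  1.02  0.85  0.47]
rot (tool) [ 0.06 -0.   -0.07]
shift after rot (tool) mm [12.7  0.2 -0.3] | before rot [12.7  0.2 -0.3]
clock: 47.58
tool_pos: [0.5773, 0.1138, 0.046]
tool_rot: [0.459, -0.537, 0.46, 0.538]
ft_force: [-0.4, -1.2, 0.3]
grip_width: 0.0062
t 47.58 pos [0.5773 0.1138 0.046 ] jaw psi 98.96 F [-0.4 -1.2  0.3] w 0.0062 j [ 0.31  0.9  -0.96  2.01  1.04  0.83  0.45]
rot (tool) [ 0.06 -0.   -0.04]
shift after rot (tool) mm [ 4.   0.4 -0.3] | before rot [ 4.   0.3 -0.3]
```

```bash
python3 -m inch '0.0025 0 0 0 0 0;0.001 0 0 0 0 0;0.001 0 0 0 0 0;0 0 0 0 0 0';python3 go.py 0.577 0.1135 0.042 98.9
```

```text
clock: 48.08
tool_pos: [0.5775, 0.114, 0.042]
tool_rot: [-0.459, 0.538, -0.459, -0.538]
ft_force: [-0.6, -0.0, 1.5]
grip_width: 0.0063
t 48.08 pos [0.5775 0.114  0.042 ] jaw psi 98.96 F [-0.6 -0.   1.5] w 0.0063 j [ 0.3   0.9  -0.95  2.01  1.05  0.83  0.45]
rot (tool) [ 0.06 -0.   -0.  ]
shift after rot (tool) mm [ 0.   0.5 -0.4] | before rot [ 0.   0.5 -0.4]
```

Down. Release, lift, go to the last tile.

```bash
python3 -m inch '0.0005 0 0 0 0 0;0 0 0 0 0 0;0 0 0 0 0 0;-0.02 0 0 0 0 0;-0.03 0 0 0 0 0;-0.03 0 0 0 0 0;0 0 0 2 0 0;0 0 0 0 0 0' 34;python3 go.py 0.5267 0.3745 0.12 96.9
```

```text
clock: 49.08
tool_pos: [0.5773, 0.1135, 0.1209]
tool_rot: [-0.469, 0.529, -0.469, -0.529]
ft_force: [0.2, 0.1, -0.6]
grip_width: 0.0291
t 49.08 pos [0.5773 0.1135 0.1209] jaw psi 96.91 F [ 0.2  0.1 -0.6] w 0.0291 j [ 0.36  0.81 -1.04  1.97  0.9   0.92  0.53]
rot (tool) [ 0.01 -0.04 -0.03]
shift after rot (tool) mm [  0.9  18.9 265.2] | before rot [  0.7  18.9 265.2]
```

```bash
python3 -m inch '0 0.004 0.046 0 0 0;0 0.004 0.046 0 0 0;0 0.004 0.046 0 0 0;0 0.004 0.046 0 0 0;0 0.003 0.045 0 0 0;0 0 0.036 0 0 0;0 0 0 0 0 0;0.02 0 0 0 0 0;0.02 0 0 0 0 0;0 0 0 0 0 0';python3 go.py 0.5267 0.3745 0.038 96.9;  python3 - <<'E'
from h import *
a=manip.snapshot("scene");b=manip.snapshot("top")
crop("scene",180,220,260,310,7,"s22.png",a); crop("top",220,195,300,250,9,"t22.png",b)
E
```

```text
clock: 50.32
tool_pos: [0.5261, 0.3724, 0.0785]
tool_rot: [0.467, -0.529, 0.471, 0.529]
ft_force: [0.1, -0.3, -0.0]
grip_width: 0.029
t 50.33 pos [0.5261 0.3724 0.0785] jaw psi 96.89 F [ 0.1 -0.3 -0. ] w 0.029 j [-0.13  0.89 -0.96  1.86  0.93  0.92  0.15]
rot (tool) [-0.01 -0.16 -0.21]
shift after rot (tool) mm [40.5 -0.9  2. ] | before rot [40.5 -1.   2.1]
```

View pics/s22.png

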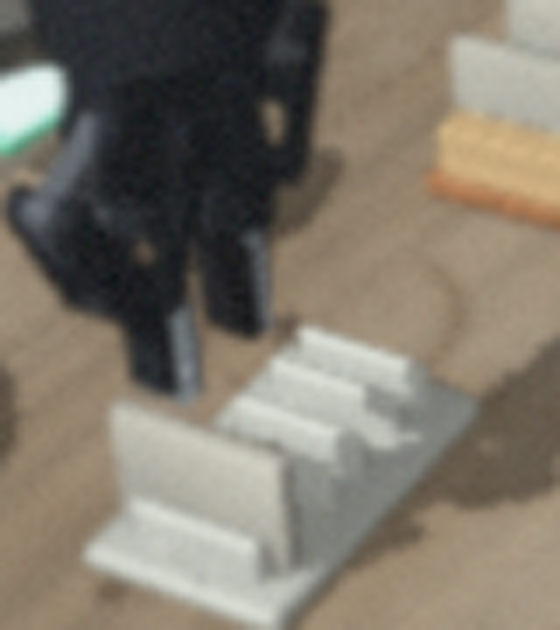

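View pics/t22.png

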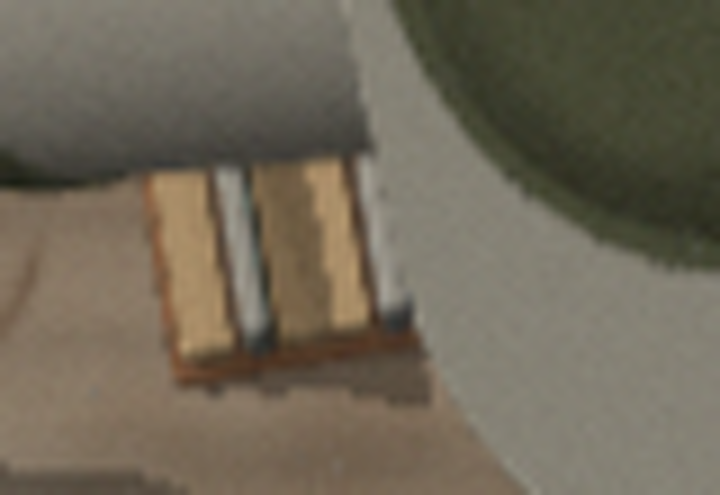

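```bash
python3 -m inch '0.02 -0.0005 0 0 0 0;0.015 0 0 0 0 0;0.005 0 0 0 0 0;0 0 0 0 0 0';python3 go.py 0.5267 0.3745 0.037 96.9;  python3 -m inch '0 0 0 0 0 0;0 0 0 0 0 0;0 0 0 0 0 0;0 0 0 0 0 0;0 0 0 0 0 0' 0;python3 go.py 0.5267 0.3745 0.037 96.9
```

```text
clock: 50.92
tool_pos: [0.5267, 0.3747, 0.0409]
tool_rot: [0.468, -0.529, 0.469, 0.53]
ft_force: [0.8, 0.4, 1.1]
grip_width: 0.0291
t 50.92 pos [0.5267 0.3747 0.0409] jaw psi 96.97 F [0.8 0.4 1.1] w 0.0291 j [-0.15  0.93 -0.92  1.88  0.99  0.88  0.1 ]
rot (tool) [ 0.07 -0.01 -0.06]
shift after rot (tool) mm [ 3.9  0.  -0.2] | before rot [ 3.9  0.  -0.2]
clock: 51.55
tool_pos: [0.5271, 0.3751, 0.042]
tool_rot: [0.469, -0.529, 0.468, 0.529]
ft_force: [0.8, -0.8, 5.2]
grip_width: 0.006
t 51.55 pos [0.5271 0.3751 0.042 ] jaw psi 96.96 F [ 0.8 -0.8  5.2] w 0.006 j [-0.15  0.93 -0.92  1.87  0.99  0.88  0.1 ]
rot (tool) [0.06 0.03 0.03]
shift after rot (tool) mm [ 5.   0.5 -0.6] | before rot [ 5.   0.5 -0.6]
```

```bash
python3 -m inch '-0.01 0 0 0 0 0;-0.035 0 0 0 0 0;-0.045 0 0 0 0 0;0 0 0 -2 0 0;0 0 0 0 0 0';python3 go.py 0.5838 0.0743 0.13 98.9
```

```text
clock: 52.18
tool_pos: [0.5271, 0.3739, 0.131]
tool_rot: [-0.459, 0.538, -0.46, -0.537]
ft_force: [0.2, 0.2, -1.2]
grip_width: 0.0061
t 52.17 pos [0.5271 0.3739 0.131 ] jaw psi 98.94 F [ 0.2  0.2 -1.2] w 0.0061 j [-0.1   0.84 -1.02  1.83  0.86  0.99  0.23]
rot (tool) [ 0.04 -0.06 -0.02]
shift after rot (tool) mm [   1.    -9.6 -304.8] | before rot [   1.3   -9.4 -304.8]
```

```bash
python3 -m inch '0 -0.002 -0.043 0 0 0;0 -0.002 -0.044 0 0 0;0 -0.002 -0.044 0 0 0;0 -0.002 -0.044 0 0 0;0 -0.0015 -0.044 0 0 0;0 0 -0.044 0 0 0;0 0 -0.041 0 0 0;0 0 0 0 0 0;0 0 0 0 0 0';python3 go.py 0.5838 0.0743 0.073 98.9; python3 -m inch '0.02 0 0 0 0 0;0.02 0 0 0 0 0;0.015 0 0 0 0 0;0 0 0 0 0 0;0 0 0 0 0 0';python3 go.py 0.5838 0.0743 0.073 98.9
```

```text
clock: 53.3
tool_pos: [0.5832, 0.076, 0.1305]
tool_rot: [0.459, -0.537, 0.46, 0.538]
ft_force: [0.1, 0.6, -0.3]
grip_width: 0.0064
t 53.3 pos [0.5832 0.076  0.1305] jaw psi 98.93 F [ 0.1  0.6 -0.3] w 0.0064 j [ 0.43  0.8  -1.07  1.96  0.89  0.94  0.64]
rot (tool) [ 0.03  0.04 -0.09]
shift after rot (tool) mm [57.5 -0.3 -1.8] | before rot [57.5 -0.4 -1.8]
clock: 53.92
tool_pos: [0.5838, 0.0764, 0.0765]
tool_rot: [0.459, -0.537, 0.459, 0.538]
ft_force: [-0.1, -0.2, -0.8]
grip_width: 0.0061
t 53.92 pos [0.5838 0.0764 0.0765] jaw psi 98.98 F [-0.1 -0.2 -0.8] w 0.0061 j [ 0.39  0.86 -1.    2.    0.98  0.87  0.56]
rot (tool) [ 0.08  0.02 -0.01]
shift after rot (tool) mm [ 3.5  0.3 -2.1] | before rot [ 3.5  0.3 -2.1]
```

```bash
python3 -m inch '0.002 0 -0.0018 0 0 0;0.002 0 0 0 0 0;0 0 0 0 0 0;0 0 0 0 0 0';python3 go.py 0.5838 0.0745 0.043 98.9;  python3 - <<'E'
from h import *
a=manip.snapshot("scene");b=manip.snapshot("top")
crop("scene",235,185,300,255,9,"s23.png",a); crop("top",220,195,300,250,9,"t23.png",b)
E
```

```text
clock: 54.42
tool_pos: [0.584, 0.0741, 0.0724]
tool_rot: [0.459, -0.537, 0.459, 0.538]
ft_force: [0.4, -1.2, -0.7]
grip_width: 0.0061
t 54.42 pos [0.584  0.0741 0.0724] jaw psi 98.95 F [ 0.4 -1.2 -0.7] w 0.0061 j [ 0.39  0.87 -0.99  2.    0.99  0.87  0.56]
rot (tool) [ 0.05 -0.   -0.01]
shift after rot (tool) mm [29.4  0.2  0.4] | before rot [29.4  0.2  0.4]
```

View pics/s23.png

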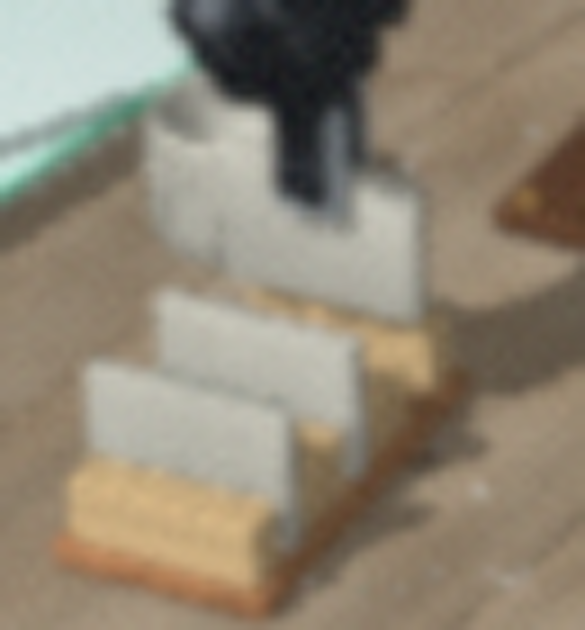

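View pics/t23.png

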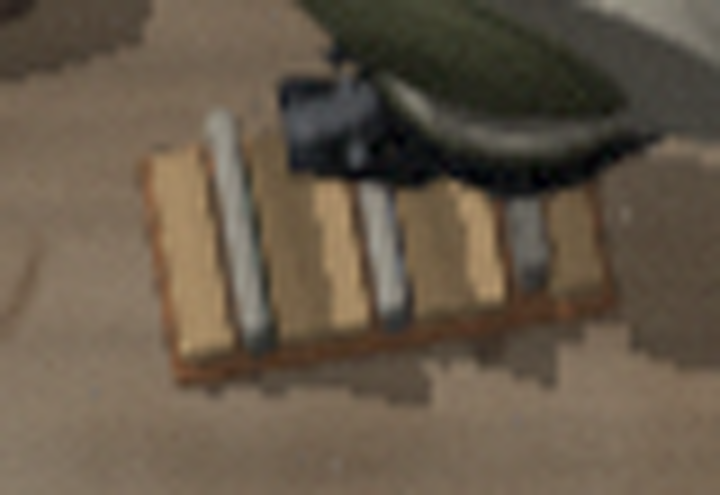

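```bash
python3 -m inch '0.005 0 0.0005 0 0 0;0.007 0 0 0 0 0;0.006 0 0 0 0 0;0 0 0 0 0 0';python3 go.py 0.5838 0.0745 0.043 98.9;  python3 -m inch '0.005 0 0 0 0 0;0.003 0 0 0 0 0;0 0 0 0 0 0';python3 go.py 0.5838 0.0745 0.043 98.9
```

```text
clock: 55.02
tool_pos: [0.5835, 0.0746, 0.0536]
tool_rot: [0.459, -0.537, 0.46, 0.538]
ft_force: [-0.6, 0.2, -0.1]
grip_width: 0.0064
t 55.02 pos [0.5835 0.0746 0.0536] jaw psi 98.96 F [-0.6  0.2 -0.1] w 0.0064 j [ 0.38  0.89 -0.97  2.01  1.03  0.84  0.53]
rot (tool) [ 0.06  0.   -0.08]
shift after rot (tool) mm [10.6 -0.2 -0.1] | before rot [10.6 -0.2 -0.1]
clock: 55.4
tool_pos: [0.5838, 0.0746, 0.0461]
tool_rot: [0.459, -0.537, 0.46, 0.538]
ft_force: [1.3, 0.2, 0.7]
grip_width: 0.006
t 55.4 pos [0.5838 0.0746 0.0461] jaw psi 98.96 F [1.3 0.2 0.7] w 0.006 j [ 0.37  0.9  -0.96  2.01  1.04  0.84  0.52]
rot (tool) [ 0.06 -0.   -0.03]
shift after rot (tool) mm [ 3.1 -0.  -0.1] | before rot [ 3.1 -0.  -0.1]
```

```bash
python3 -m inch '0.0015 0 0 0 0 0;0.001 0 0 0 0 0;0.001 0 0 0 0 0;0 0 0 0 0 0';python3 go.py 0.5838 0.0745 0.043 98.9
```

```text
clock: 55.9
tool_pos: [0.5839, 0.0747, 0.0429]
tool_rot: [0.459, -0.538, 0.459, 0.538]
ft_force: [-1.0, -0.2, 1.2]
grip_width: 0.0061
t 55.9 pos [0.5839 0.0747 0.0429] jaw psi 98.96 F [-1.  -0.2  1.2] w 0.0061 j [ 0.37  0.9  -0.95  2.01  1.05  0.83  0.51]
rot (tool) [ 0.06 -0.   -0.01]
shift after rot (tool) mm [-0.1  0.2 -0.2] | before rot [-0.1  0.2 -0.2]
```

```bash
python3 -m inch '0.0005 0 0 0 0 0;0 0 0 0 0 0;0 0 0 0 0 0;-0.02 0 0 0 0 0;-0.03 0 0 0 0 0;-0.03 0 0 0 0 0;-0.03 0 0 0 0 0;0 0.04 0 0 0 0;0 0.04 0 0 0 0;0 0.03 0 0 0 0;0 0 0 0 0 0' 34;python3 go.py;  python3 - <<'E'
from h import *
a=manip.snapshot("scene");b=manip.snapshot("top")
crop("scene",230,140,370,265,5.5,"s24.png",a); crop("top",220,160,400,260,4.4,"t24.png",b)
E
```

```text
clock: 57.28
tool_pos: [0.4735, 0.0567, 0.1525]
tool_rot: [-0.458, 0.538, -0.46, -0.538]
ft_force: [1.0, 0.0, -0.3]
grip_width: 0.0291
t 57.27 pos [0.4735 0.0567 0.1525] jaw psi 99.02 F [ 1.   0.  -0.3] w 0.0291 j [ 0.52  0.67 -1.13  2.19  0.86  0.84  0.56]
```

View pics/s24.png

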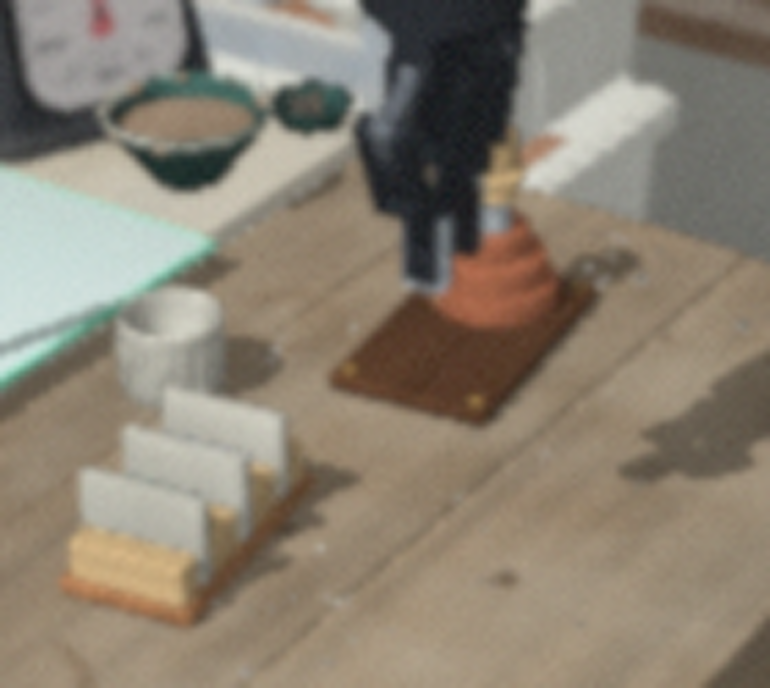

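View pics/t24.png

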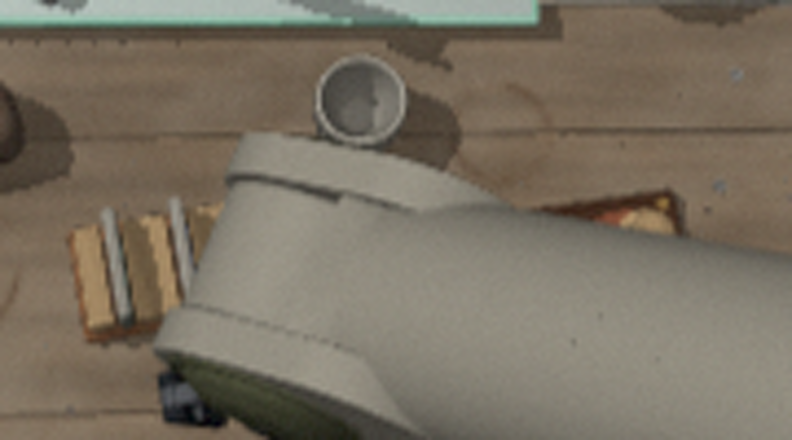

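```bash
python3 -m inch '-0.03 0 0.04 0 0 0;-0.02 0 0.05 0 0 0;0 0 0.05 0 0 0;0 0 0.05 0 0 0;0 0 0 0 0 0;0 0 0 0 0 0';python3 go.py;  python3 - <<'E'
from h import *
a=manip.snapshot("scene");b=manip.snapshot("top")
crop("scene",230,140,370,265,5.5,"s25.png",a); crop("top",220,160,400,260,4.4,"t25.png",b)
E
```

```text
clock: 58.12
tool_pos: [0.4461, 0.2453, 0.2021]
tool_rot: [0.459, -0.537, 0.46, 0.538]
ft_force: [0.8, -0.8, -0.3]
grip_width: 0.0292
t 58.12 pos [0.4461 0.2453 0.2021] jaw psi 98.98 F [ 0.8 -0.8 -0.3] w 0.0292 j [ 0.16  0.63 -1.15  2.07  0.73  0.93  0.32]
```

View pics/s25.png

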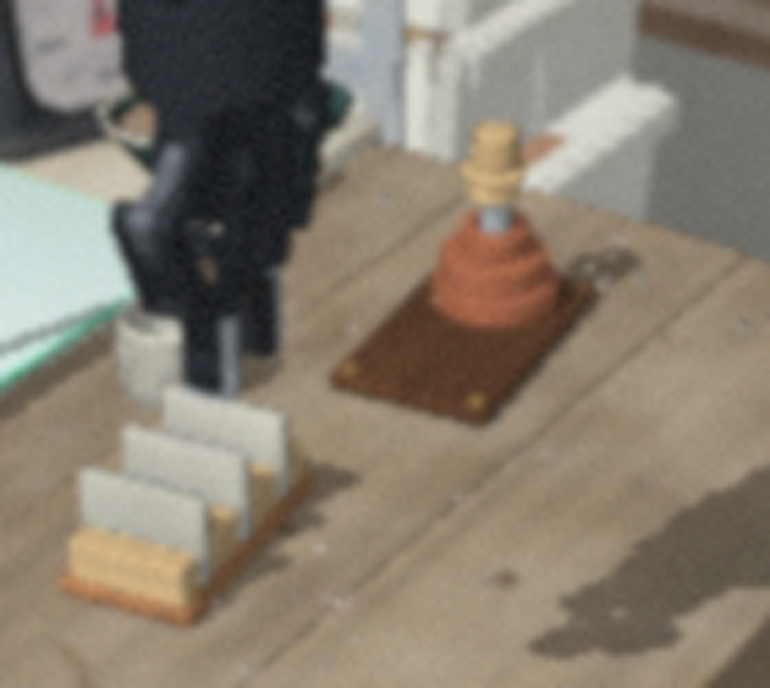

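View pics/t25.png

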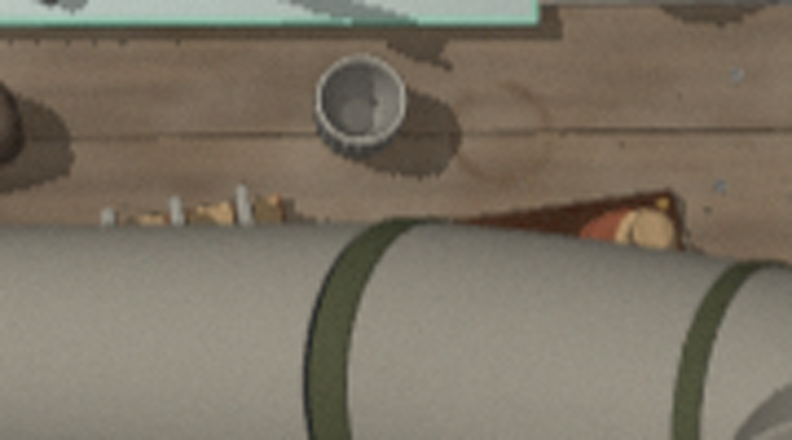

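Run:
```python
from plant import manip
print(manip.close_job())
```

```text
the job is handed in; nothing more can be done
None
```

I handed the job in at about 58 s of robot time. No verdict was reported, so everything below is from my own last looks and readings.

**What was done:**
- **Cap off:** I stood the cap upright on the stand's board while the rings went on.
- **Rings:** I found three rings on the table, about 68, 58 and 38 mm wide, and no 48 mm ring. They are threaded on the spindle in that order, widest at the bottom.
- **Cap back:** The cap is back on, and it met the spindle at the height worked out for a fully seated cap.
- **Tiles:** All three tiles are in their own rack grooves on a long edge. Each went down to within 0.1 mm of the height worked out for the groove floor.

**Last checks:**
- The final scene picture shows the rings flat in order, the cap upright, the three tile tops level and the pot standing. The gripper is clear of everything.
- The knob top is within about 1.5 pixels of where it was at the start.
- I judged tile centring along the grooves from pictures and the arm's position while placing, not from a last measurement. I expect it to be within a few millimetres.
- The arm hid most of the rack and spindle in the last top view, so that view did not fully confirm the result.

**Readings that disagreed:**
- Ring heights measured from the two views came out at 11–12 mm, against the stated 15 mm.
- The finger opening read 2–5 mm less than the stated sizes when gripping.
- Joint 6 was at its limit when I gripped the 68 mm ring close to the base, so that grip was higher than planned, but it held.
- I never saw a ring move while the robot was away from it.

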